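Clear a light barrier and hold a sight cell in its beam

TASK

Clear the light barrier on the machine bed: pack the chrome roller and the brass block that stand between its lamp and receiver upright into the two empty compartments of the blue parts box. Then take the clear sight cell with the blue cap out of its stand, gripping it by its white frosted faces only, and hold it upright in the light path, midway between lamp and receiver, its clear faces square to the beam and the beam going through the middle of the clear window, touching nothing but the gripper. The program finishes while still holding it there; leave all the other things where they are.

Things in the scene. Friction and masses are not known exactly. Their poses are not given: they have to be found in the camera images.
- barrier: fixed light barrier: dark bed plate 100 (x) x 250 (y) x 10 mm thick, origin at the centre of its underside on the table. At y = +97 mm stands the lamp (blue head, red lens), at y = -97 mm the receiver (black head); the heads are 36 mm square seen from above, top 92 mm above the table, inner faces at y = +-79 mm. The beam runs along its y axis at x = 0
- beam (a point): the middle of the light path: 70 mm above the table, midway between lamp and receiver; axes as those of the barrier (y along the beam)
- roller: loose chrome roller, an upright cylinder of 42 mm diameter, 75 mm tall, about 0.4 kg, origin at the centre of its underside. At the start it stands on the bed plate about 36 mm to one side of the middle of the light path, along the beam; its yaw means nothing
- block: loose brass block, 36 (x) x 42 (y) x 70 mm tall, about 0.35 kg, origin at the centre of its underside, z up. At the start it stands on the bed plate about 36 mm to the other side of the middle, its 42 mm side nearly along the beam. Roller and block may start either way round
- partsbox: fixed blue open box 112 x 112 x 30 mm high, walls, divider and floor 4 mm thick, origin at the centre of its underside. One divider along x and one along y make four compartments of 50 x 50 mm inside, centred at x, y = +-27 mm. Those at (+27, -27) and (-27, +27) already hold low loose parts (under 30 mm high); the other two are empty
- free1 (a point): centre of the floor of one empty compartment (x = +27, y = +27 mm in the box frame), axes along the box walls
- free2 (a point): centre of the floor of the other empty compartment (x = -27, y = -27 mm in the box frame), axes along the box walls
- stand: fixed black cell stand 150 (x) x 60 (y) x 22 mm high, origin at the centre of its underside; two pockets 27 x 27 mm, 12 mm deep (floor 10 mm above the table) at x = +-37 mm on its middle line
- cell: the sight cell to hold: loose empty glass cell, 24 x 24 mm, 82 mm tall with its small blue cap (19 x 19 x 8 mm), 60 g; origin at the centre of its underside, z up. Its white frosted faces look to +y and -y (24 mm apart, 22 mm wide, from the foot to 74 mm up); its clear faces look to +x and -x, each with a clear window below and a black mask from 46 to 74 mm above the foot. It stands in either pocket of the stand, axes along those of the stand
- cell_window (a point): the middle of the cell's clear window: on the cell's axis, 25 mm above its foot; axes as those of the cell (light should pass along its x)
- amber: bystander: an amber cell with an orange cap, same shape and sizes as the cell, in the other pocket of the stand; leave it there
- bushing: bystander: copper ring, 44 mm diameter, 24 mm high, in its compartment of the parts box; leave it there
- shim: bystander: grey block 42 x 42 x 22 mm, in its compartment of the parts box; leave it there
- bottle: bystander: yellow bottle, 48 mm diameter, 110 mm tall, standing on the table, origin at the centre of its underside
- spanner: bystander: open-ended spanner 150 mm long lying on the table
- starknob: bystander: black knob 48 mm in diameter with an upright steel stud, 42 mm tall in all, standing on the table

How it is judged:
On the way:
1. the roller and the block stand upright on the floor of the parts box, let go (x of roller in the frame of partsbox between -0.054 and 0.054 m and y of roller in the frame of partsbox between -0.054 and 0.054 m and z of each of roller, block in the frame of partsbox below 0.009 m and angle between each of roller, block's own z axis and vertical below 0.12 rad and linear speed of each of roller, block below 0.02 m/s and x of block in the frame of partsbox between -0.054 and 0.054 m and y of block in the frame of partsbox between -0.054 and 0.054 m and contact force between the fingers and roller below 0.1 N and contact force between the fingers and block below 0.1 N), for 0.2 s.
At the end, for the whole second after the job is handed in: Roller and block upright on the box floor, let go. Cell at rest in the fingers by both frosted faces, upright to 0.12 rad, square to the beam to 0.15 rad, window middle within 6 mm sideways and 9 mm in height of the beam, 20 mm along it from the midpoint; barrier untouched (all of step 1 and x of cell_window in the frame of beam between -0.006 and 0.006 m and y of cell_window in the frame of beam between -0.02 and 0.02 m and z of cell_window in the frame of beam between -0.009 and 0.009 m and angle between the x axis of cell and the y axis of barrier, either way round below 0.15 rad and angle between cell's own z axis and vertical below 0.12 rad and contact force between the fingers and cell_c0 above 0.5 N and contact force between the fingers and cell_c1 above 0.5 N and contact force between cell and barrier below 0.1 N and height (world z) of cell above 0.03 m and linear speed of cell below 0.02 m/s); the arm keeps its last pose, push and grip.
It fails at once if the fingers press on a clear face or on the cap of the cell (contact force between the fingers and cell_c2 above 0.5 N or contact force between the fingers and cell_c3 above 0.5 N or contact force between the fingers and cell_c5 above 0.5 N).
It fails at once if the cell knocks against the light barrier (contact force between cell and barrier above 2 N).
It fails at once if a bystander is moved (the amber cell or a part in the box by more than 15 mm, others by more than 30 mm) (distance of any of amber, bushing, shim from where it was at the start of the episode above 0.015 m or distance of any of bottle, spanner, starknob from where it was at the start of the episode above 0.03 m).
It also fails if it takes over 72 s, if anything falls off the work surface, if the arm or the gripper's body presses on something with over 40 N, if the wrist force passes 120 N, or if a joint passes its speed limit or range.

ROBOT

A 6-joint arm with a two-finger parallel gripper is mounted at the origin on the work surface. World frame = base frame: x ahead of the robot, y to its left, z up, the work surface at z = 0. Lengths are in m, angles in rad, forces in N, time in s.
With the tool pointing down it reaches from about 0.3 to 0.75 m from the base axis. Payload 8.5 kg.
Tool frame: the origin (TCP) lies on the centre line of the jaws, within the pads' length; the fingertips stand 11 mm ahead of it and the grasp point (between the pads) lies 8 mm behind it (env.nose_length is the distance from the TCP to the fingertips, in m); z points along the fingers, x is the direction in which the jaws open and shut, and the axes are right-handed (so a half turn about z gives the same grasp; the last joint's range is limited). The gripper opens to 85 mm and grips with 20 to 120 N. Pads are 22 mm wide; open, the fingers measure 114 mm over their backs; the gripper's body (76 mm by 85 mm) begins 54 mm behind the grasp point. The pads swing forward as they close: fully open they stand 13 mm farther back than shut.
Start: joints at [-1.491, 0.381, 1.297, -0, 1.464, -0.215], TCP at [0.16, -0.526, 0.242] pointing down, gripper open.
Joint ranges: [-3.11, 3.11], [-0.89, 2.33], [0.22, 2.48], [-1.42, 4.56], [0.17, 2.85], [-2.88, 2.88]. Speed limits (rad/s): [2.39, 2.39, 3.14, 3.14, 3.14, 3.14].

INTERFACE

Orientations are given as a rotation vector (axis times angle).
In Python, from workcell import monitor, vision, env gives the robot as it stands.
- The arm moves only by the tool step_arm, never from a script. Its argument "steps" is a list of rows, each a list of 5 numbers: the finger opening in cm, from 0 to 8.54, then the shift along the tool's x, y, z in cm, then the turn about the tool's z in degrees. A call has exactly 8 rows; each row shifts and turns the commanded pose from where the row before left it, along the tool's axes as they then stand; what a row does not reach is not made up. A row lasts 1/8 s, in which the tool goes at most 62.5 mm and 10.7 degrees, less where a joint would pass 70% of its speed; a pose out of reach is approached as far as the arm can. A call is refused whole if a number of a shift passes 6.25 or a number of a turn 10.7, either way. A call with a gripper value outside its range is refused whole. The fingers move at their own pace and stop on an object; "force" is the grip in N (left out, the last holds). Time passes only in rows, so rows that do not move let the fingers close, or fill a call up. It gives the time, the measured TCP pose, the force and the opening at its end, in the units of the state.
- monitor.get_state(): the state, without advancing time (a new reading comes with each control period).
- vision.capture(name): name is "side" or "top" or "wrist"; returns the picture (420x560x3 uint8, blue, green, red); there is no depth.
- vision.camera_params(name): a dict with "camera_matrix" (3x3 intrinsics, pixels), "world_from_camera" (4x4, takes a point from camera to world coordinates). Camera axes: x right, y down, z forward; pixel columns grow to the right and rows downward; lengths in m; the calibration is good to about 2 mm. A picture is of the moment at which its call begins: read the wrist's pose just before it. camera_params takes no time and is no camera call; for the wrist camera it gives the pose at the moment of the call.
- env.sign_off(): hands the job in, once; it reports no verdict.
The state is a dict: "t": time; "joints": joint angles; "qvel": joint speeds; "effort": joint torques, N m; "tcp_pos": TCP position; "tcp_rot": TCP orientation; "ft_force": force on the tool from outside, world axes, zero at the start; "wrist_torque": the same for the moment, N m; "width": finger opening in m.
Only numpy, scipy, OpenCV 4.12 (cv2) and the standard library are available. Lean on these libraries where they do the work, as an engineer would, in place of code of your own. Each camera call takes 0.05 s, during which the arm holds its last target.

## Working session

There is one attempt and no reset: what is moved stays moved. The work goes in short steps, Python scripts to look and compute and a tool call to move; the robot and the scene stay as the last step left them, time stands still between calls to the robot, and variables do not carry over. Pictures are saved under pics/ and viewed, and the job is handed in when it is done.

Besides the shell and the picture viewer there is one more tool, called after "Call:" as name([rows], argument=value, ...), one row to a line, values as JSON. step_arm: Moves the arm, as the interface text tells. Its arguments: {"type":"object","properties":{"steps":{"type":"array","items":{"type":"array","items":{"type":"number"}}},"force":{"type":"number"}},"required":["steps"]}

```bash
ls; mkdir -p pics
python3 - <<'E'
from workcell import monitor, vision, env
import cv2
s=monitor.get_state();print(s)
for n in ("side","top","wrist"):
    p=vision.camera_params(n);print(n,p)
    cv2.imwrite(f"pics/{n}0.png",vision.capture(n))
E
```

```text
pics
{'t': 0.0, 'joints': array([-1.49130445e+00,  3.81191781e-01,  1.29825853e+00,  4.44568297e-05,
        1.46358939e+00, -2.15312437e-01]), 'qvel': array([ 0.00077437, -0.00026135,  0.00045568,  0.00116888, -0.00075281,
        0.00031666]), 'effort': array([ 1.15179955e-03, -4.48455226e+01, -2.31277084e+01, -1.71426987e-04,
        4.73588487e-03,  2.18449651e-05]), 'tcp_pos': array([ 0.15978368, -0.52599381,  0.24171478]), 'tcp_rot': array([-2.52270895e+00,  1.87043044e+00,  1.44167821e-03]), 'ft_force': array([0.0692625 , 0.0535117 , 0.27490111]), 'wrist_torque': array([ 0.03682705,  0.00828671, -0.00477433]), 'width': 0.08524938311334013}
side {'camera_matrix': array([[475.47990708,   0.        , 273.45008316],
       [  0.        , 475.47990708, 207.34215261],
       [  0.        ,   0.        ,   1.        ]]), 'world_from_camera': array([[-0.73580554, -0.45313577,  0.50324764,  0.07079358],
       [-0.67719166,  0.49377501, -0.54552516,  0.52485804],
       [-0.00129415, -0.74219553, -0.67018215,  0.74807564],
       [ 0.        ,  0.        ,  0.        ,  1.        ]])}

[... 285 characters left out ...]
883199,  0.0145249 , -0.01009279],
       [ 0.0016783 , -0.22969916, -0.97326023,  1.08155659],
       [ 0.        ,  0.        ,  0.        ,  1.        ]])}
wrist {'camera_matrix': array([[319.20753064,   0.        , 283.918232  ],
       [  0.        , 319.20753064, 213.20183643],
       [  0.        ,   0.        ,   1.        ]]), 'world_from_camera': array([[ 2.91561762e-01, -9.21394735e-01, -2.56950349e-01,
         2.25395662e-01],
       [-9.56551540e-01, -2.81110476e-01, -7.73695784e-02,
        -5.05846444e-01],
       [-9.43512557e-04,  2.68344262e-01, -9.63322618e-01,
         3.72273228e-01],
       [ 0.00000000e+00,  0.00000000e+00,  0.00000000e+00,
         1.00000000e+00]])}
```

View pics/top0.png

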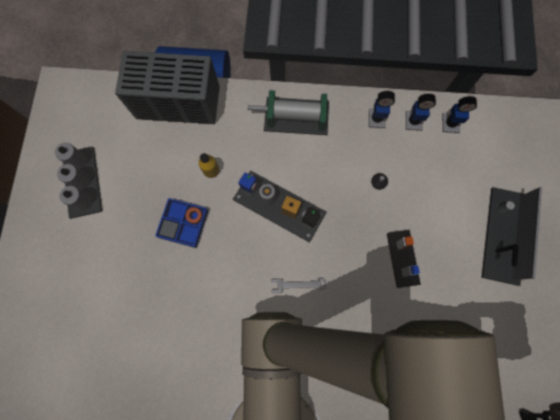

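View pics/side0.png

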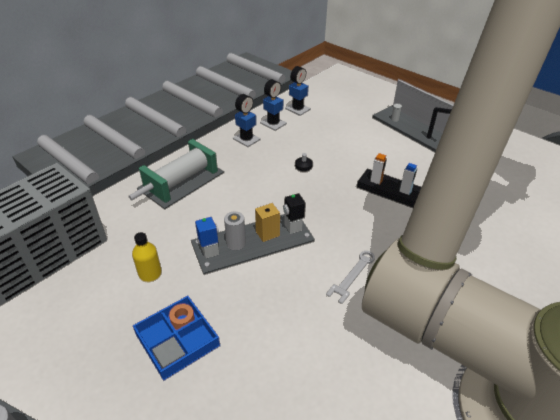

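View pics/wrist0.png

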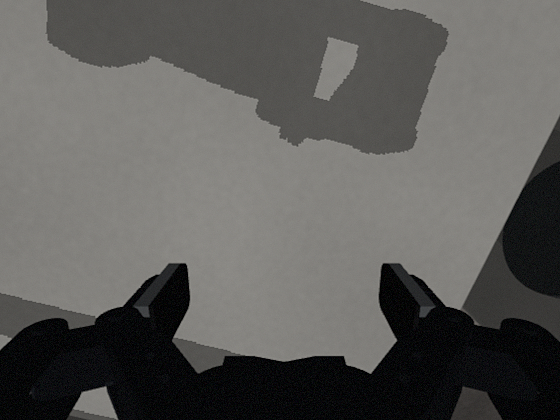

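The top view shows the barrier centred near px (280,206), the box near (183,222), the stand near (404,258), the bottle at (208,165) and the spanner at (298,284). The side view shows the same things, with the roller next to the blue lamp. Next I'll zoom in.

```bash
cat > h.py <<'E'
import numpy as np, cv2
from workcell import monitor, vision, env
from scipy.spatial.transform import Rotation as R
def ray(p,uv,z):
    K=p["camera_matrix"];T=p["world_from_camera"]
    d=T[:3,:3]@np.linalg.inv(K)@np.array([uv[0],uv[1],1.]);o=T[:3,3]
    return o+d*(z-o[2])/d[2]
def proj(p,X):
    T=p["world_from_camera"];c=T[:3,:3].T@(np.asarray(X,float)-T[:3,3]);q=p["camera_matrix"]@c
    return q[:2]/q[2]
def frame(a): # 2d yaw rot
    return np.array([[np.cos(a),-np.sin(a)],[np.sin(a),np.cos(a)]])
E
python3 - <<'E'
import cv2
a=cv2.imread('pics/top0.png')
def z(n,x0,y0,x1,y1,k): cv2.imwrite(n,cv2.resize(a[y0:y1,x0:x1],None,fx=k,fy=k,interpolation=cv2.INTER_NEAREST))
z('pics/top0a.png',150,145,340,255,4)
z('pics/top0b.png',360,160,440,300,4)
E
```

```text
(no output)
```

View pics/top0a.png

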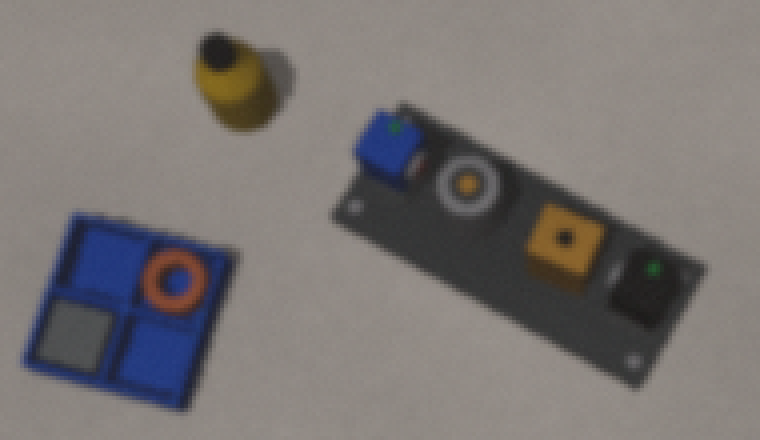

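View pics/top0b.png

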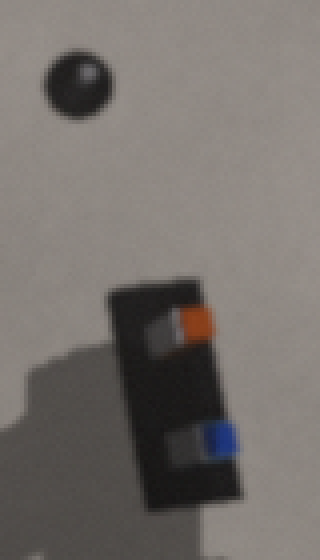

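```bash
cat > m1.py <<'E'
from h import *
p=vision.camera_params("top")
A=lambda l:[(150+x/4-.375,145+y/4-.375) for x,y in l]
B=lambda l:[(360+x/4-.375,160+y/4-.375) for x,y in l]
def quad(n,c,z):
    P=np.array([ray(p,u,z)[:2] for u in c]);
    print(n,"ctr",P.mean(0).round(4),"sides",[round(float(np.linalg.norm(P[i]-P[i-1])),4) for i in range(4)],"dirs",[round(float(np.degrees(np.arctan2(*(P[i]-P[i-1])[::-1]))),1) for i in range(4)])
quad("plate",A([(402,103),(706,267),(638,388),(332,217)]),.01)
quad("box",A([(76,213),(238,250),(185,410),(25,365)]),.03)
quad("stand",B([(108,293),(200,281),(242,497),(148,510)]),.022)
quad("block",A([(540,203),(607,220),(598,280),(530,252)]),.08)
for n,c,z in (("roller",A([(468,185)]),.085),("bluecap",B([(221,440)]),.092),("amber",B([(197,324)]),.092),("lamp",A([(392,140)]),.092),("rec",A([(648,280)]),.092),("bushing",A([(175,281)]),.028),("shim",A([(75,335)]),.026)):
    print(n,ray(p,c[0],z).round(4))
E
python3 m1.py
```

```text
plate ctr [0.5879 0.029 ] sides [0.097, 0.2467, 0.0983, 0.2461] dirs [-25.3, -115.2, 154.4, 64.5]
box ctr [0.5178 0.2878] sides [0.1098, 0.1162, 0.1148, 0.1139] dirs [-10.3, -99.0, 168.6, 78.5]
stand ctr [ 0.4623 -0.3156] sides [0.1467, 0.064, 0.1465, 0.0635] dirs [11.1, -78.5, -169.1, 101.7]
block ctr [ 0.5752 -0.0067] sides [0.0339, 0.0456, 0.041, 0.0482] dirs [-7.0, -100.7, 175.3, 71.1]
roller [0.6056 0.0619 0.085 ]
bluecap [ 0.426  -0.3247  0.092 ]
amber [ 0.4982 -0.3098  0.092 ]
lamp [0.6308 0.1139 0.092 ]
rec [ 0.5484 -0.0595  0.092 ]
bushing [0.5394 0.2609 0.028 ]
shim [0.4975 0.3247 0.026 ]
```

```bash
cat >> h.py <<'E'
def yawof(s): 
    M=R.from_rotvec(s["tcp_rot"]).as_matrix(); return np.degrees(np.arctan2(M[1,0],M[0,0])),M
def plan(tgt,yaw,n,nd=2):
    """print n rows (shift xyz cm, turn deg) to go from here straight to tgt with tool yaw"""
    s=monitor.get_state();y0,M=yawof(s)
    dy=(yaw-y0+180)%360-180
    d=(np.array(tgt)-s["tcp_pos"])/n*100
    print("t",round(s["t"],2),"pos",s["tcp_pos"].round(4),"yaw",round(y0,2),"tilt",round(float(np.degrees(np.arccos(-M[2,2]))),2),"F",s["ft_force"].round(1),"w",round(s["width"],4))
    for i in range(n):
        Mi=R.from_euler('z',np.radians(dy*i/n)).as_matrix()@M
        v=Mi.T@d; print([round(float(q),nd) for q in v]+[round(-dy/n,2)])
E
python3 - <<'E'
from h import *
plan([0.588,0.029,0.27],-25.4,16,1)
E
```

```text
t 0.15 pos [ 0.1598 -0.5261  0.2419] yaw -73.11 tilt 0.06 F [-0.3  0.8  0.1] w 0.0852
[-2.5, -3.6, -0.2, np.float64(-2.98)]
[-2.4, -3.7, -0.2, np.float64(-2.98)]
[-2.2, -3.8, -0.2, np.float64(-2.98)]
[-2.0, -3.9, -0.2, np.float64(-2.98)]
[-1.7, -4.0, -0.2, np.float64(-2.98)]
[-1.5, -4.1, -0.2, np.float64(-2.98)]
[-1.3, -4.2, -0.2, np.float64(-2.98)]
[-1.1, -4.2, -0.2, np.float64(-2.98)]
[-0.9, -4.3, -0.2, np.float64(-2.98)]
[-0.7, -4.3, -0.2, np.float64(-2.98)]
[-0.4, -4.4, -0.2, np.float64(-2.98)]
[-0.2, -4.4, -0.2, np.float64(-2.98)]
[0.0, -4.4, -0.2, np.float64(-2.98)]
[0.3, -4.4, -0.2, np.float64(-2.98)]
[0.5, -4.4, -0.2, np.float64(-2.98)]
[0.7, -4.3, -0.2, np.float64(-2.98)]
```

Call:
step_arm([
  [8.5, -2.5, -3.6, -0.2, -3],
  [8.5, -2.4, -3.7, -0.2, -3],
  [8.5, -2.2, -3.8, -0.2, -3],
  [8.5, -2.0, -3.9, -0.2, -3],
  [8.5, -1.7, -4.0, -0.2, -3],
  [8.5, -1.5, -4.1, -0.2, -3],
  [8.5, -1.3, -4.2, -0.2, -3],
  [8.5, -1.1, -4.2, -0.2, -3],
])

```text
t: 1.15
tcp_pos: [0.3742, -0.2476, 0.2583]
tcp_rot: [-2.858, 1.303, 0.0]
ft_force: [0.2, -1.0, -0.2]
width: 0.0851
```

Call:
step_arm([
  [8.5, -0.9, -4.3, -0.2, -3],
  [8.5, -0.7, -4.3, -0.2, -3],
  [8.5, -0.4, -4.4, -0.2, -3],
  [8.5, -0.2, -4.4, -0.2, -3],
  [8.5, 0, -4.4, -0.2, -3],
  [8.5, 0.3, -4.4, -0.2, -3],
  [8.5, 0.5, -4.4, -0.2, -3],
  [8.5, 0.7, -4.3, -0.2, -3],
])

```text
t: 2.15
tcp_pos: [0.5881, 0.0316, 0.2741]
tcp_rot: [3.067, -0.68, -0.001]
ft_force: [0.3, -0.7, -0.1]
width: 0.0848
```

Run:
```python
from h import *
plan([0.588,0.029,0.27],-25.4,1)
p=vision.camera_params("wrist");import pickle;pickle.dump(p,open("w1.pkl","wb"))
cv2.imwrite("pics/w1.png",vision.capture("wrist"))
```

```text
t 2.15 pos [0.5881 0.0316 0.2741] yaw -25.0 tilt 0.03 F [ 0.3 -0.7 -0.1] w 0.0848
[0.1, 0.24, 0.41, np.float64(0.4)]
```

View pics/w1.png

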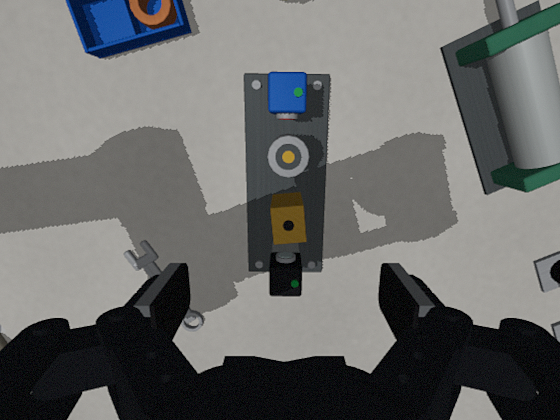

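The wrist view shows the plate spanning px (245,73) to (328,271). The roller top is at (288,157), the block top at about (288,226), the lamp at (287,92), the receiver at (285,280), and a corner of the box is top left. Next I'll get these by masks.

```bash
cat > m2.py <<'E'
from h import *
import pickle
p=pickle.load(open("w1.pkl","rb"));a=cv2.imread("pics/w1.png")
hsv=cv2.cvtColor(a,cv2.COLOR_BGR2HSV)
for uv in [(288,157),(288,145),(275,205),(300,238),(288,225),(255,150),(320,230),(230,150)]: print(uv,hsv[uv[1],uv[0]],a[uv[1],uv[0]])
# brass
m=cv2.inRange(hsv,(12,120,60),(28,255,255));m[:185]=0
n,l,st,c=cv2.connectedComponentsWithStats(m);print([(st[i],c[i].round(1)) for i in range(1,n) if st[i][4]>30])
cv2.imwrite("pics/w1z.png",cv2.resize(a[60:300,230:345],None,fx=5,fy=5,interpolation=cv2.INTER_NEAREST)[:,:] [:600])
cv2.imwrite("pics/w1y.png",cv2.resize(a[180:300,230:345],None,fx=5,fy=5,interpolation=cv2.INTER_NEAREST))
E
python3 m2.py
```

```text
(288, 157) [ 22 177 174] [ 53 142 174]
(288, 145) [90 17 73] [73 73 68]
(275, 205) [ 18 153  65] [26 49 65]
(300, 238) [ 20 196 104] [ 24  78 104]
(288, 225) [30 18 14] [13 14 14]
(255, 150) [94 23 76] [76 75 69]
(320, 230) [75 43 48] [44 48 40]
(230, 150) [ 25   9 165] [159 164 165]
[(array([ 270,  192,   37,   53, 1533], dtype=int32), array([287.6, 218.2]))]
```

View pics/w1z.png

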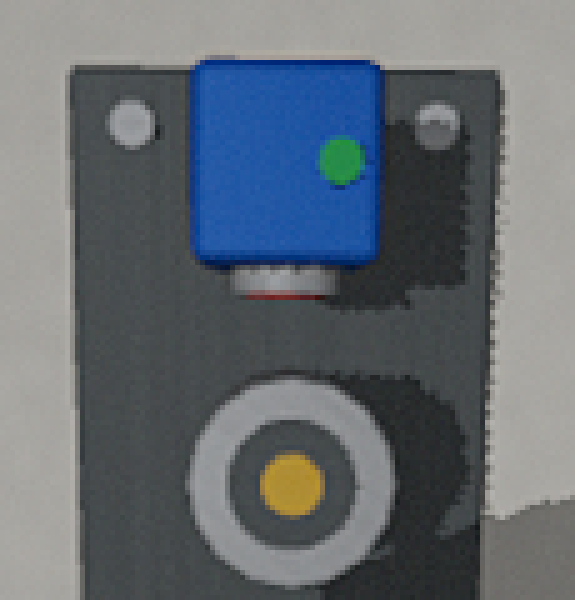

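View pics/w1y.png

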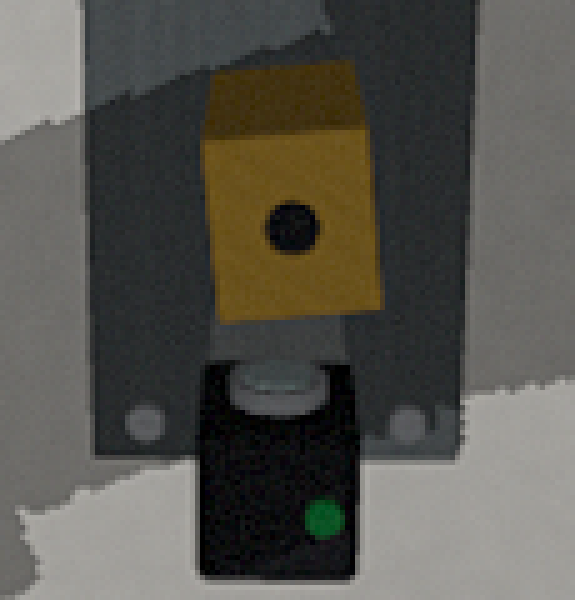

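```bash
cat > m3.py <<'E'
from h import *
import pickle
p=pickle.load(open("w1.pkl","rb"))
Z=lambda l:[(230+x/5-.4,60+y/5-.4) for x,y in l]
Y=lambda l:[(230+x/5-.4,180+y/5-.4) for x,y in l]
def quad(n,c,z):
    P=np.array([ray(p,u,z)[:2] for u in c]);
    print(n,"ctr",P.mean(0).round(4),"sides",[round(float(np.linalg.norm(P[i]-P[i-1])),4) for i in range(4)],"dirs",[round(float(np.degrees(np.arctan2(*(P[i]-P[i-1])[::-1]))),1) for i in range(4)]); return P
quad("plate",Z([(70,67),(498,70)])+Y([(458,458),(95,455)]),.01)
quad("block",Y([(202,140),(370,128),(384,308),(220,324)]),.08)
print("block hole",ray(p,Y([(292,228)])[0],.08).round(4))
r=ray(p,Z([(292,483)])[0],.085);print("roller",r)
e=[ray(p,Z([u])[0],.085)[:2] for u in [(188,482),(396,482),(292,375),(292,588)]];print("dia",np.linalg.norm(e[0]-e[1]),np.linalg.norm(e[2]-e[3]),np.mean(e,0))
print("lamp",ray(p,Z([(286,163)])[0],.092).round(4))
print("rec",ray(p,Y([(279,471)])[0],.092).round(4))
q=vision.camera_params("top")
E
python3 m3.py
```

```text
plate ctr [0.5906 0.0317] sides [0.2469, 0.0979, 0.2471, 0.0981] dirs [64.7, -25.3, -115.3, 154.6]
block ctr [ 0.5779 -0.0021] sides [0.0414, 0.0353, 0.0403, 0.0357] dirs [69.8, -20.7, -109.7, 161.0]
block hole [ 0.5774 -0.0022  0.08  ]
roller [0.60803237 0.06437621 0.085     ]
dia 0.041178259730180584 0.04170114834149312 [0.60805692 0.06443078]
lamp [0.6316 0.1183 0.092 ]
rec [ 0.5534 -0.0472  0.092 ]
```

Run:
```python
from h import *
plan([0.6072,0.0637,0.06],-25.3,1)
```

```text
t 2.2 pos [0.5899 0.0351 0.2738] yaw -24.72 tilt 0.11 F [-2.8  2.9 -0.9] w 0.0849
[0.38, -3.28, 21.39, np.float64(0.58)]
```

Call:
step_arm([
  [8.5, 0.1, -1.1, 3, 0.5],
  [8.5, 0.1, -1.1, 3, 0],
  [8.5, 0.1, -1.0, 3, 0],
  [8.5, 0, 0, 3, 0],
  [8.5, 0, 0, 3, 0],
  [8.5, 0, 0, 1.5, 0],
  [8.5, 0, 0, 0, 0],
  [8.5, 0, 0, 0, 0],
])

```text
t: 3.2
tcp_pos: [0.6044, 0.0578, 0.1105]
tcp_rot: [-3.063, 0.696, -0.003]
ft_force: [-0.3, 1.0, 0.6]
width: 0.0853
```

Run:
```python
from h import *
plan([0.6072,0.0637,0.06],-25.3,1)
p=vision.camera_params("wrist");import pickle;pickle.dump(p,open("w2.pkl","wb"))
cv2.imwrite("pics/w2.png",vision.capture("wrist"))
```

```text
t 3.2 pos [0.6044 0.0578 0.1105] yaw -25.61 tilt 0.11 F [-0.3  1.   0.6] w 0.0853
[-0.01, -0.65, 5.05, np.float64(-0.31)]
```

View pics/w2.png

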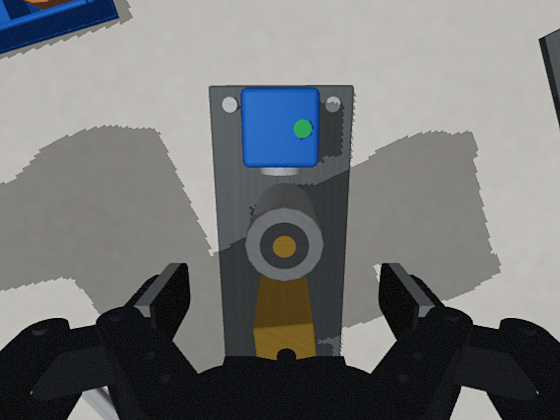

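The roller top is at px (285,243), centred between the pads at x of about 284. I'll measure it again and descend.

Run:
```python
from h import *
import pickle
p=pickle.load(open("w2.pkl","rb"));a=cv2.imread("pics/w2.png")
e=[ray(p,u,.085)[:2] for u in [(246,244),(323,244),(285,207.5),(285,281)]];print(np.linalg.norm(e[0]-e[1]),np.linalg.norm(e[2]-e[3]),(e[0]+e[1])/2,(e[2]+e[3])/2)
E=[ray(p,u,.01)[:2] for u in [(209,86),(353.5,85)]];print(np.linalg.norm(E[0]-E[1]),np.mean(E,0), np.mean(E,0)-.125*np.array([np.cos(np.radians(64.7)),np.sin(np.radians(64.7))]))
plan([0.6072,0.0637,0.06],-25.3,1)
```

```text
0.040142456535978845 0.04093132679418145 [0.60877371 0.06521554] [0.60865541 0.0643713 ]
0.09768323111400277 [0.64380854 0.14313413] [0.59038881 0.03012381]
t 3.25 pos [0.6044 0.0578 0.1106] yaw -25.61 tilt 0.13 F [-0.2  0.1  0.3] w 0.0852
[-0.01, -0.65, 5.06, np.float64(-0.31)]
```

Call:
step_arm([
  [8.5, 0, -0.3, 1.5, 0],
  [8.5, 0, -0.4, 1.5, 0],
  [8.5, 0, 0, 1.5, 0],
  [8.5, 0, 0, 0.5, 0],
  [8.5, 0, 0, 0, 0],
  [3.5, 0, 0, 0, 0],
  [3.5, 0, 0, 0, 0],
  [3.5, 0, 0, 0, 0],
], force=50)

```text
t: 4.25
tcp_pos: [0.6071, 0.0642, 0.0599]
tcp_rot: [-3.063, 0.696, -0.002]
ft_force: [0.8, 0.2, 3.0]
width: 0.0408
```

Call:
step_arm([
  [3.5, 0, 0, 0, 0],
  [3.5, 0, 0, 0, 0],
  [3.5, 0, 0, 0, 0],
  [3.5, 0, 0, -0.5, 0],
  [3.5, 0, 0, -1, 0],
  [3.5, 0, 0, -2, 0],
  [3.5, 0, 0, -2, 0],
  [3.5, 0, 0, -1, 0],
])

```text
t: 5.25
tcp_pos: [0.607, 0.0642, 0.1254]
tcp_rot: [-3.063, 0.696, -0.002]
ft_force: [-0.5, 0.4, -5.4]
width: 0.0407
```

Run:
```python
from h import *
plan([0.5496,0.309,0.15],-11,8)
```

```text
t 5.25 pos [0.607  0.0642 0.1254] yaw -25.61 tilt 0.06 F [-0.5  0.4 -5.4] w 0.0407
[-1.97, -2.45, -0.31, np.float64(-1.83)]
[-1.89, -2.51, -0.31, np.float64(-1.83)]
[-1.81, -2.57, -0.31, np.float64(-1.83)]
[-1.73, -2.63, -0.31, np.float64(-1.83)]
[-1.64, -2.68, -0.31, np.float64(-1.83)]
[-1.56, -2.73, -0.31, np.float64(-1.83)]
[-1.47, -2.78, -0.31, np.float64(-1.83)]
[-1.38, -2.82, -0.31, np.float64(-1.83)]
```

Run:
```python
from h import *
plan([0.535,0.225,0.18],-11,8,1)
q=vision.camera_params("top"); print(ray(q,(150+245/4,145+120/4),.0))
```

```text
t 5.25 pos [0.607  0.0642 0.1254] yaw -25.61 tilt 0.06 F [-0.5  0.4 -5.4] w 0.0407
[-1.7, -1.4, -0.7, np.float64(-1.83)]
[-1.6, -1.5, -0.7, np.float64(-1.83)]
[-1.6, -1.5, -0.7, np.float64(-1.83)]
[-1.5, -1.6, -0.7, np.float64(-1.83)]
[-1.5, -1.6, -0.7, np.float64(-1.83)]
[-1.4, -1.7, -0.7, np.float64(-1.83)]
[-1.4, -1.7, -0.7, np.float64(-1.83)]
[-1.3, -1.8, -0.7, np.float64(-1.83)]
[0.66608592 0.23138019 0.        ]
```

Call:
step_arm([
  [3.5, 0, 0, -2.5, 0],
  [3.5, 0, 0, -2.5, -2],
  [3.5, -2.3, -1.9, -0.5, -3],
  [3.5, -2.2, -2.0, 0, -3],
  [3.5, -2.0, -2.1, 0, -3],
  [3.5, -2.0, -2.2, 0, -3],
  [3.5, -1.8, -2.3, 0, -0.6],
  [3.5, -1.7, -2.3, 0, 0],
])

```text
t: 6.25
tcp_pos: [0.5272, 0.2224, 0.179]
tcp_rot: [3.127, -0.301, -0.002]
ft_force: [0.3, -0.1, -5.5]
width: 0.0408
```

Call:
step_arm([
  [3.5, 0, 0, 0, 0],
  [3.5, 0, 0, 0, 0],
  [3.5, 0, 0, 0, 0],
  [3.5, 0, 0, 0, 0],
  [3.5, 0, 0, 0, 0],
  [3.5, 0, 0, 0, 0],
  [3.5, 0, 0, 0, 0],
  [3.5, 0, 0, 0, 0],
])

```text
t: 7.25
tcp_pos: [0.528, 0.2217, 0.1793]
tcp_rot: [3.127, -0.301, 0.0]
ft_force: [-0.4, 0.3, -5.5]
width: 0.0413
```

Run:
```python
from h import *
plan([0.5496,0.309,0.15],-11,1)
p=vision.camera_params("wrist");import pickle;pickle.dump(p,open("w3.pkl","wb"))
cv2.imwrite("pics/w3.png",vision.capture("wrist"))
```

```text
t 7.25 pos [0.528  0.2217 0.1793] yaw -11.01 tilt 0.0 F [-0.4  0.3 -5.5] w 0.0413
[0.45, -8.99, 2.93, np.float64(-0.01)]
```

View pics/w3.png

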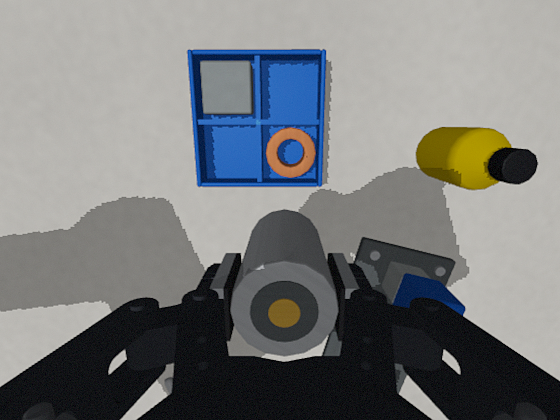

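The box shows clearly at px (188..326, 49..187), with the empty compartments at upper right and lower left. The roller is upright in the jaws, with its top at (285,311).

Run:
```python
from h import *
import pickle
p=pickle.load(open("w3.pkl","rb"));a=cv2.imread("pics/w3.png")
hsv=cv2.cvtColor(a,cv2.COLOR_BGR2HSV)
m=cv2.inRange(hsv,(100,120,50),(125,255,255));m[200:]=0
c=max(cv2.findContours(m,0,2)[0],key=cv2.contourArea)
q=cv2.approxPolyDP(cv2.convexHull(c),6,True)[:,0];print(q.tolist())
cv2.imwrite("pics/w3z.png",cv2.resize(a[40:195,180:335],None,fx=3.8,fy=3.8,interpolation=cv2.INTER_NEAREST))
print("roller top",ray(p,(285,313),.2045), [ray(p,u,.2045)[:2].round(4) for u in ((231,311),(339,311),(285,356))])
```

```text
[[325, 50], [321, 185], [198, 185], [188, 50]]
roller top [0.52907535 0.2218392  0.2045    ] [array([0.5094, 0.2265]), array([0.5491, 0.2188]), array([0.5255, 0.2031])]
```

View pics/w3z.png

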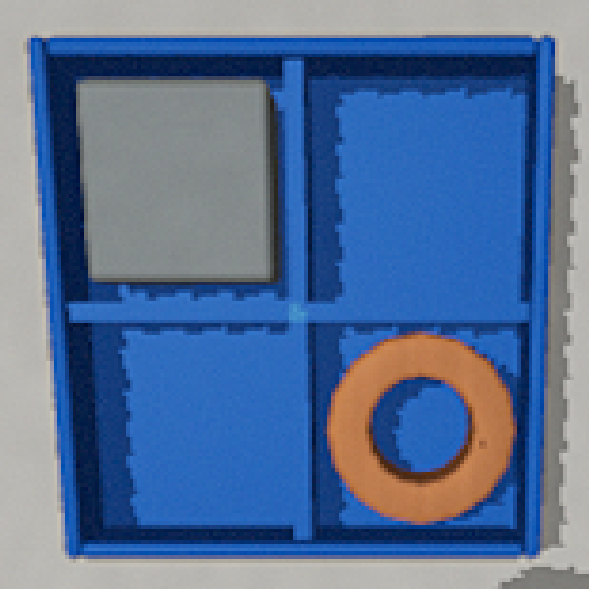

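Run:
```python
from h import *
import pickle
p=pickle.load(open("w3.pkl","rb"))
Z=lambda l:[(180+x/3.8-.4,40+y/3.8-.4) for x,y in l]
P=np.array([ray(p,u,.03)[:2] for u in Z([(31,38),(554,38),(540,556),(67,556)])])
print("ctr",P.mean(0).round(4),[round(float(np.linalg.norm(P[i]-P[i-1])),4) for i in range(4)],[round(float(np.degrees(np.arctan2(*(P[i]-P[i-1])[::-1]))),1) for i in range(4)])
for z in (.026,.03): print("cross",ray(p,Z([(297,312)])[0],z))
```

```text
ctr [0.5206 0.2952] [0.1101, 0.1096, 0.1101, 0.1106] [78.8, -11.0, -100.7, 169.1]
cross [0.51998517 0.29519953 0.026     ]
cross [0.52029099 0.29511057 0.03      ]
```

Run:
```python
import cv2
a=cv2.imread('pics/top0.png');b=cv2.imread('pics/side0.png')
cv2.imwrite('pics/t1.png',cv2.resize(a[195:250,150:215],None,fx=9,fy=9,interpolation=cv2.INTER_CUBIC))
cv2.imwrite('pics/s1.png',cv2.resize(b[290:380,128:223],None,fx=6,fy=6,interpolation=cv2.INTER_CUBIC))
```

```text
(no output)
```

View pics/t1.png

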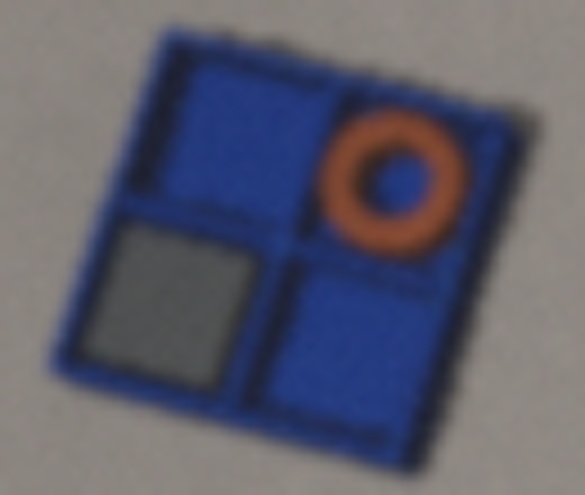

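View pics/s1.png

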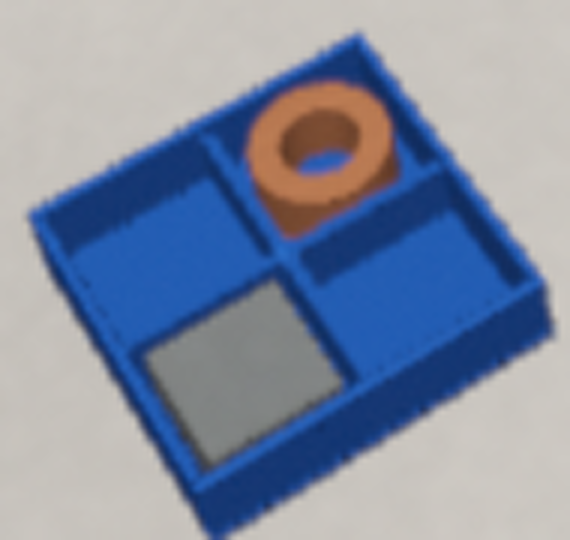

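Run:
```python
from h import *
t=vision.camera_params("top");s=vision.camera_params("side")
print(ray(t,(150+288/9-.44,195+245/9-.44),.03))
S=lambda x,y:(128+x/6-.4,290+y/6-.4)
print(ray(s,S(285,252),.03))
P=np.array([ray(s,S(*u),.03)[:2] for u in [(33,215),(360,36),(549,280),(200,490)]])
print("ctr",P.mean(0).round(4),[round(float(np.linalg.norm(P[i]-P[i-1])),4) for i in range(4)],[round(float(np.degrees(np.arctan2(*(P[i]-P[i-1])[::-1]))),1) for i in range(4)])
```

```text
[0.5175529  0.29009519 0.03      ]
[0.51718438 0.29509562 0.03      ]
ctr [0.518  0.2937] [0.1088, 0.1092, 0.1096, 0.1108] [-11.0, -100.7, 169.8, 78.8]
```

Run:
```python
from h import *
plan([0.5515,0.3165,0.095],-11.05,6)
```

```text
t 7.3 pos [0.528  0.2217 0.1793] yaw -11.01 tilt 0.0 F [-0.9  0.4 -5.1] w 0.041
[0.08, -1.63, 1.41, np.float64(0.01)]
[0.08, -1.63, 1.41, np.float64(0.01)]
[0.08, -1.63, 1.41, np.float64(0.01)]
[0.08, -1.63, 1.41, np.float64(0.01)]
[0.08, -1.63, 1.41, np.float64(0.01)]
[0.08, -1.63, 1.41, np.float64(0.01)]
```

Call:
step_arm([
  [3.5, 0.1, -2.4, 0, 0],
  [3.5, 0.1, -2.4, 1.0, 0],
  [3.5, 0.1, -2.5, 2, 0],
  [3.5, 0.2, -2.5, 2, 0],
  [3.5, 0, 0, 2, 0],
  [3.5, 0, 0, 1.4, 0],
  [3.5, 0, 0, 0, 0],
  [3.5, 0, 0, 0, 0],
])

```text
t: 8.3
tcp_pos: [0.5521, 0.3169, 0.0961]
tcp_rot: [-3.126, 0.302, -0.002]
ft_force: [0.4, 0.1, -5.2]
width: 0.0405
```

Run:
```python
from h import *
plan([0.5515,0.3165,0.054],-11.05,1)
p=vision.camera_params("wrist");import pickle;pickle.dump(p,open("w4.pkl","wb"))
cv2.imwrite("pics/w4.png",vision.capture("wrist"))
a=vision.capture("side");cv2.imwrite("pics/s4.png",cv2.resize(a[230:390,100:260],None,fx=3.7,fy=3.7,interpolation=cv2.INTER_CUBIC))
```

```text
t 8.3 pos [0.5521 0.3169 0.0961] yaw -11.03 tilt 0.08 F [ 0.4  0.1 -5.2] w 0.0405
[-0.05, 0.06, 4.21, np.float64(0.02)]
```

View pics/w4.png

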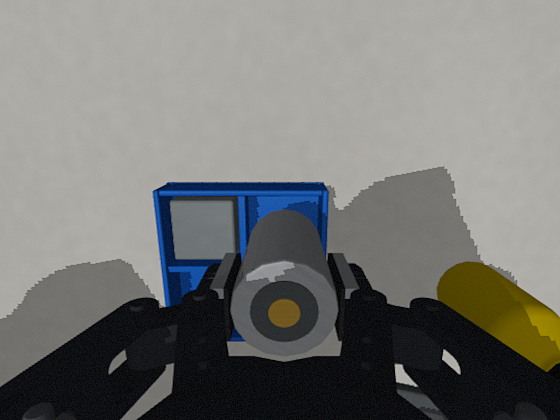

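View pics/s4.png

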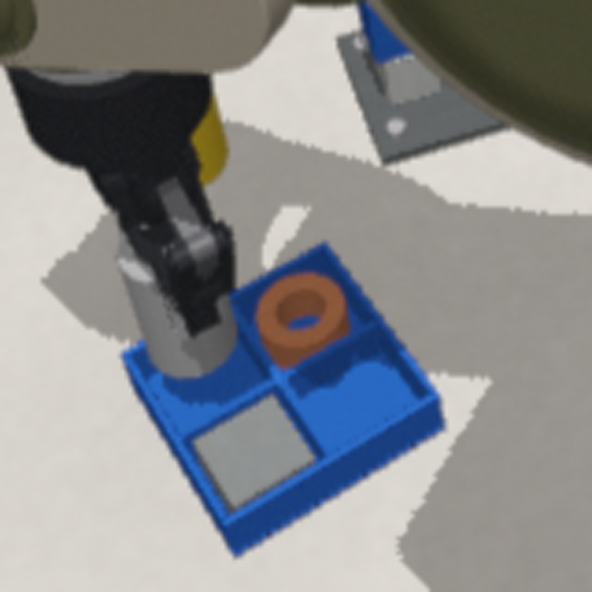

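Run:
```python
from h import *
import pickle
p=dict(pickle.load(open("w4.pkl","rb")))
T=p["world_from_camera"].copy();T[:3,3]-=.004*T[:3,2];q=dict(p,world_from_camera=T)
a=cv2.imread("pics/w4.png");cv2.imwrite("pics/w4z.png",cv2.resize(a[175:275,145:335],None,fx=4,fy=4,interpolation=cv2.INTER_CUBIC))
y,M=yawof(monitor.get_state());tp=monitor.get_state()["tcp_pos"]
for n,u in (("farL",(154,190)),("farR",(327,187)),("div",(242,190.5))):
    for c in (p,q):
        w=ray(c,u,.03); print(n,w.round(4),"tool xy mm",(M.T@(w-tp)*1000).round(1)[:2])
```

```text
farL [0.4783 0.3607 0.03  ] tool xy mm [-80.9 -28.8]
farL [0.4768 0.3613 0.03  ] tool xy mm [-82.5 -29.1]
farR [0.585 0.342 0.03 ] tool xy mm [ 27.4 -30.8]
farR [0.5856 0.3422 0.03  ] tool xy mm [ 27.9 -31.1]
div [0.5323 0.3499 0.03  ] tool xy mm [-25.8 -28.5]
div [0.5319 0.3503 0.03  ] tool xy mm [-26.3 -28.8]
```

View pics/w4z.png

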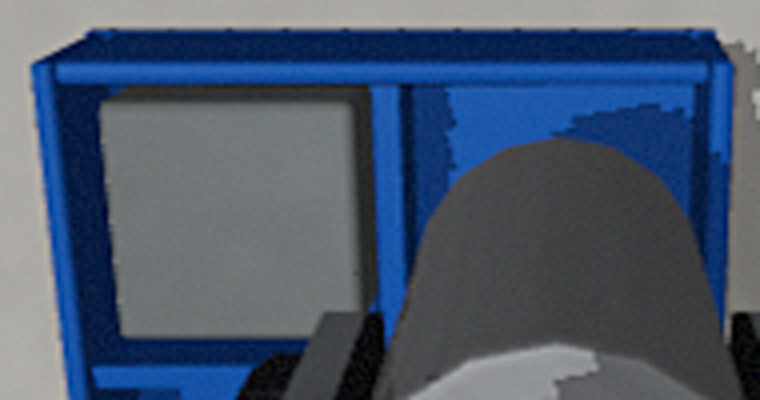

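The roller sits centred over the far compartment: the walls come out at about -24.3 and +24.8 mm in tool x, and the far wall at -25 mm. I'm lowering it.

Call:
step_arm([
  [3.5, 0, 0, 1, 0],
  [3.5, 0, 0, 1, 0],
  [3.5, 0, 0, 1, 0],
  [3.5, 0, 0, 0.7, 0],
  [3.5, 0, 0, 0.2, 0],
  [3.5, 0, 0, 0.2, 0],
  [3.5, 0, 0, 0, 0],
  [3.5, 0, 0, 0, 0],
])

```text
t: 9.4
tcp_pos: [0.5517, 0.317, 0.0546]
tcp_rot: [-3.127, 0.301, -0.001]
ft_force: [-0.2, 0.5, -4.9]
width: 0.0409
```

Call:
step_arm([
  [3.5, 0, 0, 0.1, 0],
  [3.5, 0, 0, 0, 0],
  [5.5, 0, 0, 0, 0],
  [7, 0, 0, 0, 0],
  [7.5, 0, 0, -0.5, 0],
  [7.5, 0, 0, -2, 0],
  [7.5, 0, 0, -3, 0],
  [7.5, 0, 0, -3, 0],
])

```text
t: 10.4
tcp_pos: [0.5517, 0.3169, 0.1396]
tcp_rot: [-3.127, 0.301, -0.0]
ft_force: [-0.4, -0.9, 0.4]
width: 0.0749
```

Run:
```python
from h import *
a=vision.capture("side");cv2.imwrite("pics/s5.png",cv2.resize(a[230:390,100:260],None,fx=3.7,fy=3.7,interpolation=cv2.INTER_CUBIC))
plan([0.577,-0.003,0.17],-20.5,8,1)
```

```text
t 10.45 pos [0.5531 0.3175 0.1441] yaw -11.0 tilt 0.42 F [1.5 0.3 3.9] w 0.0749
[1.1, 3.9, -0.3, np.float64(1.19)]
[1.1, 3.9, -0.3, np.float64(1.19)]
[1.2, 3.8, -0.3, np.float64(1.19)]
[1.3, 3.8, -0.3, np.float64(1.19)]
[1.4, 3.8, -0.3, np.float64(1.19)]
[1.5, 3.7, -0.3, np.float64(1.19)]
[1.5, 3.7, -0.3, np.float64(1.19)]
[1.6, 3.7, -0.3, np.float64(1.19)]
```

View pics/s5.png

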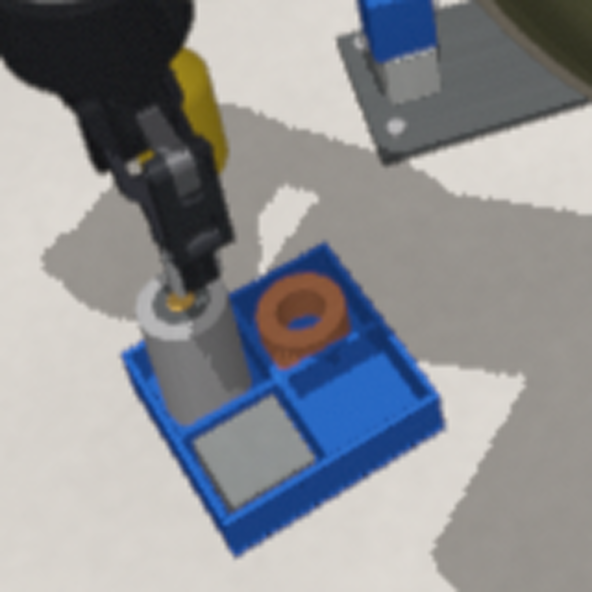

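The roller stands upright in its compartment at px (195,350) of the crop. Next is the block.

Call:
step_arm([
  [8.5, 0, 0, -2.5, 0],
  [8.5, 1.1, 4.5, -1, 1.2],
  [8.5, 1.3, 4.5, 0, 1.2],
  [8.5, 1.4, 4.4, 0, 1.2],
  [8.5, 1.5, 4.4, 0, 1.2],
  [8.5, 1.6, 4.4, 0, 1.2],
  [8.5, 1.7, 4.3, 0, 1.2],
  [8.5, 1.8, 3.8, 0, 1.8],
])

```text
t: 11.45
tcp_pos: [0.5762, -0.0047, 0.1738]
tcp_rot: [3.093, -0.548, 0.001]
ft_force: [-0.1, 1.3, -0.5]
width: 0.0852
```

Call:
step_arm([
  [8.5, 0, 0, 0, 0],
  [8.5, 0, 0, 0, 0],
  [8.5, 0, 0, 0, 0],
  [8.5, 0, 0, 0, 0],
  [8.5, 0, 0, 0, 0],
  [8.5, 0, 0, 0, 0],
  [8.5, 0, 0, 0, 0],
  [8.5, 0, 0, 0, 0],
])

```text
t: 12.45
tcp_pos: [0.5762, -0.003, 0.1733]
tcp_rot: [3.094, -0.546, -0.0]
ft_force: [0.5, 0.7, 1.1]
width: 0.085
```

Run:
```python
from h import *
plan([0.5779,-0.0021,0.055],-20,1)
p=vision.camera_params("wrist");import pickle;pickle.dump(p,open("w5.pkl","wb"))
cv2.imwrite("pics/w5.png",vision.capture("wrist"))
```

```text
t 12.45 pos [ 0.5762 -0.003   0.1733] yaw -20.01 tilt 0.0 F [0.5 0.7 1.1] w 0.085
[0.13, -0.15, 11.83, np.float64(-0.01)]
```

View pics/w5.png

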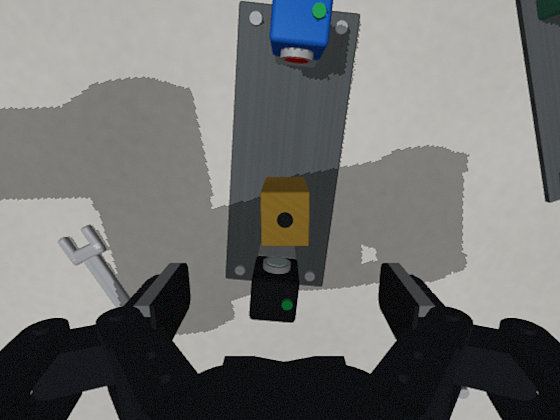

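Call:
step_arm([
  [8.5, 0.1, -0.1, 2.5, 0],
  [8.5, 0, 0, 2.5, 0],
  [8.5, 0, 0, 2.5, 0],
  [8.5, 0, 0, 2.5, 0],
  [8.5, 0, 0, 1.5, 0],
  [8.5, 0, 0, 0.3, 0],
  [8.5, 0, 0, 0, 0],
  [3, 0, 0, 0, 0],
])

```text
t: 13.5
tcp_pos: [0.5779, -0.0025, 0.0562]
tcp_rot: [3.094, -0.546, 0.002]
ft_force: [-0.2, -0.6, -0.4]
width: 0.0693
```

Call:
step_arm([
  [3, 0, 0, 0, 0],
  [3, 0, 0, 0, 0],
  [3, 0, 0, 0, 0],
  [3, 0, 0, 0, 0],
  [3, 0, 0, 0, 0],
  [3, 0, 0, 0, 0],
  [3, 0, 0, -0.5, 0],
  [3, 0, 0, -1, 0],
])

```text
t: 14.5
tcp_pos: [0.5769, -0.0023, 0.0699]
tcp_rot: [-3.094, 0.546, 0.004]
ft_force: [0.4, -0.5, -4.5]
width: 0.0356
```

Run:
```python
from h import *
plan([0.4883,0.2739,0.18],-11,7,1)
```

```text
t 14.5 pos [ 0.5769 -0.0023  0.0699] yaw -20.01 tilt 0.13 F [ 0.4 -0.5 -4.5] w 0.0356
[-2.5, -3.3, -1.6, np.float64(-1.29)]
[-2.5, -3.3, -1.6, np.float64(-1.29)]
[-2.4, -3.4, -1.6, np.float64(-1.29)]
[-2.3, -3.4, -1.6, np.float64(-1.29)]
[-2.2, -3.5, -1.6, np.float64(-1.29)]
[-2.2, -3.5, -1.6, np.float64(-1.29)]
[-2.1, -3.6, -1.6, np.float64(-1.29)]
```

Call:
step_arm([
  [3, 0, 0, -3.5, 0],
  [3, 0, 0, -4, 0],
  [3, 0, 0, -3.3, -1.3],
  [3, -2.5, -3.3, 0, -1.3],
  [3, -2.5, -3.3, 0, -1.3],
  [3, -2.4, -3.4, 0, -1.3],
  [3, -2.3, -3.4, 0, -1.3],
  [3, -2.2, -3.5, 0, -1.3],
])

```text
t: 15.5
tcp_pos: [0.5092, 0.1942, 0.1786]
tcp_rot: [3.124, -0.333, -0.001]
ft_force: [0.6, -0.3, -3.6]
width: 0.0357
```

Call:
step_arm([
  [3, -2.2, -3.5, 0, -1.2],
  [3, -2.1, -3.6, 0, 0],
  [3, 0, 0, 2, 0],
  [3, 0, 0, 3, 0],
  [3, 0, 0, 2, 0],
  [3, 0, 0, 0, 0],
  [3, 0, 0, 0, 0],
  [3, 0, 0, 0, 0],
])

```text
t: 16.5
tcp_pos: [0.4826, 0.2714, 0.1094]
tcp_rot: [-3.126, 0.301, -0.003]
ft_force: [-0.1, -0.0, -3.4]
width: 0.035
```

Run:
```python
from h import *
plan([0.4883,0.2739,0.095],-11,1)
p=vision.camera_params("wrist");import pickle;pickle.dump(p,open("w6.pkl","wb"))
a=vision.capture("wrist");cv2.imwrite("pics/w6.png",a)
b=vision.capture("side");cv2.imwrite("pics/s6.png",cv2.resize(b[230:390,100:260],None,fx=3.7,fy=3.7,interpolation=cv2.INTER_CUBIC))
```

```text
t 16.5 pos [0.4826 0.2714 0.1094] yaw -11.01 tilt 0.11 F [-0.1 -0.  -3.4] w 0.035
[0.51, -0.35, 1.44, np.float64(-0.01)]
```

View pics/w6.png

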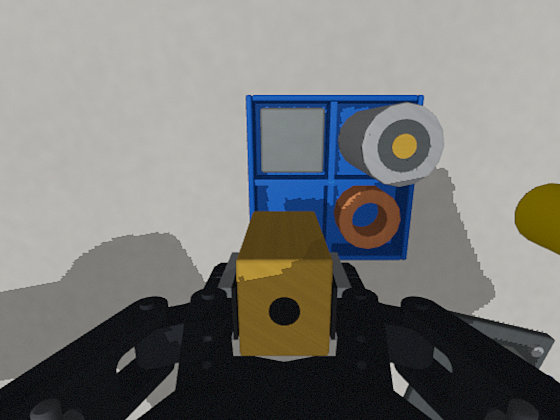

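View pics/s6.png

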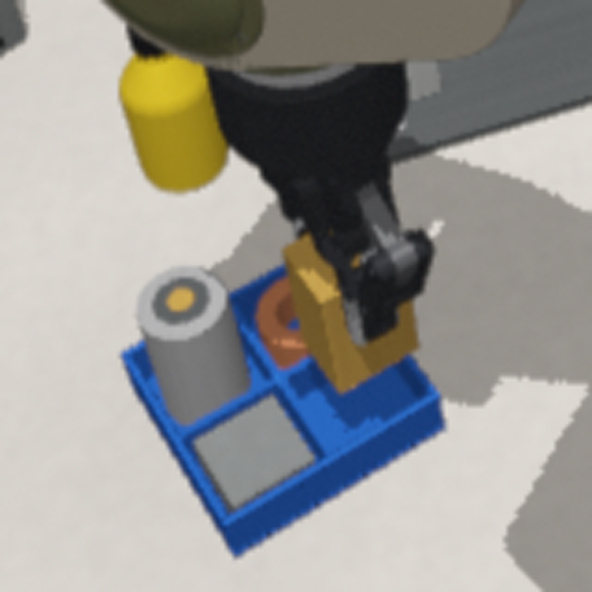

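Run:
```python
from h import *
import pickle
p=dict(pickle.load(open("w6.pkl","rb")))
T=p["world_from_camera"].copy();T[:3,3]-=.004*T[:3,2];q=dict(p,world_from_camera=T)
tp=np.array([0.4826,0.2714,0.1094]);M=R.from_rotvec([-3.126,.301,-.003]).as_matrix()
for n,u,z in (("cross",(333,179.5),.03),("TL",(247,97),.03),("TR",(423,97),.03),("BR",(406,258),.03),("hole",(284.5,311),.1094+.0248),("blk corners",(237.5,356),.1342),("",(331,356),.1342),("",(237.5,259.5),.1342),("",(329,259.5),.1342)):
    for c in (p,q):
        w=ray(c,u,z); print(n,w.round(4),"tool xy mm",(M.T@(w-tp)*1000).round(1)[:2])
```

```text
cross [0.5215 0.2978 0.03  ] tool xy mm [ 33.  -33.3]
cross [0.5222 0.2981 0.03  ] tool xy mm [ 33.6 -33.7]
TL [0.4769 0.359  0.03  ] tool xy mm [-22.4 -84.8]
TL [0.4768 0.3604 0.03  ] tool xy mm [-22.9 -86.1]
TR [0.5841 0.3383 0.03  ] tool xy mm [ 86.7 -84.9]
TR [0.5859 0.3393 0.03  ] tool xy mm [ 88.3 -86.3]
BR [0.5641 0.2323 0.03  ] tool xy mm [87.3 22.9]
BR [0.5655 0.2314 0.03  ] tool xy mm [88.9 23.5]
hole [0.4835 0.2722 0.1342] tool xy mm [ 0.8 -1. ]
hole [0.4833 0.2708 0.1342] tool xy mm [0.8 0.4]
blk corners [0.4616 0.256  0.1342] tool xy mm [-17.6  19. ]
blk corners [0.4606 0.2541 0.1342] tool xy mm [-18.3  21.2]
 [0.4977 0.249  0.1342] tool xy mm [19.1 19. ]
 [0.4979 0.2468 0.1342] tool xy mm [19.8 21.2]
 [0.471  0.2959 0.1342] tool xy mm [-16.1 -21.9]
 [0.4703 0.2954 0.1342] tool xy mm [-16.7 -21.3]
 [0.5031 0.2897 0.1342] tool xy mm [ 16.7 -21.9]
 [0.5036 0.289  0.1342] tool xy mm [ 17.3 -21.3]
```

Call:
step_arm([
  [3, 0.3, -0.25, 0, 0],
  [3, 0.3, -0.25, 0.5, 0],
  [3, 0, 0, 1, 0],
  [3, 0, 0, 1, 0],
  [3, 0, 0, 1, 0],
  [3, 0, 0, 1, 0],
  [3, 0, 0, 0.8, 0],
  [3, 0, 0, 0, 0],
])

```text
t: 17.6
tcp_pos: [0.4887, 0.2749, 0.0547]
tcp_rot: [3.127, -0.301, -0.002]
ft_force: [0.4, 0.4, -3.6]
width: 0.0355
```

Call:
step_arm([
  [3, 0, 0, 0.2, 0],
  [3, 0, 0, 0.2, 0],
  [3, 0, 0, 0.1, 0],
  [3, 0, 0, 0, 0],
  [3, 0, 0, 0, 0],
  [3, 0, 0, 0, 0],
  [3, 0, 0, 0, 0],
  [3, 0, 0, 0, 0],
])

```text
t: 18.6
tcp_pos: [0.489, 0.2751, 0.0504]
tcp_rot: [-3.127, 0.301, -0.0]
ft_force: [-0.6, -0.2, -3.5]
width: 0.0354
```

Call:
step_arm([
  [3, 0, 0, 0.1, 0],
  [3, 0, 0, 0, 0],
  [5, 0, 0, 0, 0],
  [6.5, 0, 0, 0, 0],
  [6.5, 0, 0, 0, 0],
  [6.5, 0, 0, -1.5, 0],
  [6.5, 0, 0, -3, 0],
  [6.5, 0, 0, -3, 0],
])

```text
t: 19.6
tcp_pos: [0.4891, 0.2751, 0.1262]
tcp_rot: [-3.127, 0.301, -0.001]
ft_force: [-0.1, -0.1, 0.5]
width: 0.0653
```

Run:
```python
from h import *
b=vision.capture("side");cv2.imwrite("pics/s7.png",cv2.resize(b[230:390,100:260],None,fx=3.7,fy=3.7,interpolation=cv2.INTER_CUBIC))
plan([0.40,-0.25,0.25],-79,16,1)
```

```text
t 19.65 pos [0.4906 0.2757 0.1302] yaw -11.0 tilt 0.43 F [ 1.5 -0.6  3.3] w 0.065
[0.1, 3.3, -0.8, np.float64(4.25)]
[0.3, 3.3, -0.8, np.float64(4.25)]
[0.6, 3.3, -0.8, np.float64(4.25)]
[0.8, 3.2, -0.8, np.float64(4.25)]
[1.0, 3.2, -0.8, np.float64(4.25)]
[1.3, 3.1, -0.8, np.float64(4.25)]
[1.5, 3.0, -0.7, np.float64(4.25)]
[1.7, 2.9, -0.7, np.float64(4.25)]
[1.9, 2.7, -0.7, np.float64(4.25)]
[2.1, 2.6, -0.7, np.float64(4.25)]
[2.3, 2.4, -0.7, np.float64(4.25)]
[2.5, 2.2, -0.7, np.float64(4.25)]
[2.6, 2.0, -0.7, np.float64(4.25)]
[2.8, 1.8, -0.7, np.float64(4.25)]
[2.9, 1.6, -0.7, np.float64(4.25)]
[3.0, 1.4, -0.7, np.float64(4.25)]
```

View pics/s7.png

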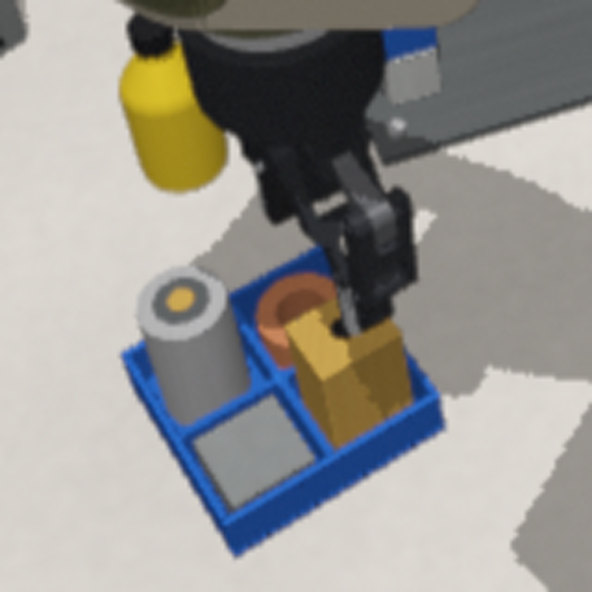

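Roller and block both stand upright in their compartments. Next I'll go and look at the stand.

Run:
```python
from h import *
plan([0.375,-0.315,0.2],-79,16,1)
```

```text
t 19.65 pos [0.4906 0.2757 0.1302] yaw -11.0 tilt 0.43 F [ 1.5 -0.6  3.3] w 0.065
[-0.0, 3.8, -0.4, np.float64(4.25)]
[0.3, 3.8, -0.4, np.float64(4.25)]
[0.6, 3.7, -0.4, np.float64(4.25)]
[0.8, 3.7, -0.4, np.float64(4.25)]
[1.1, 3.6, -0.4, np.float64(4.25)]
[1.4, 3.5, -0.4, np.float64(4.25)]
[1.6, 3.4, -0.4, np.float64(4.25)]
[1.9, 3.3, -0.4, np.float64(4.25)]
[2.1, 3.1, -0.4, np.float64(4.25)]
[2.3, 3.0, -0.4, np.float64(4.25)]
[2.5, 2.8, -0.4, np.float64(4.25)]
[2.7, 2.6, -0.4, np.float64(4.25)]
[2.9, 2.4, -0.4, np.float64(4.25)]
[3.1, 2.1, -0.4, np.float64(4.25)]
[3.2, 1.9, -0.4, np.float64(4.25)]
[3.4, 1.7, -0.4, np.float64(4.25)]
```

Call:
step_arm([
  [6.5, 0, 3.8, -1, 4.2],
  [6.5, 0.3, 3.8, -1, 4.2],
  [6.5, 0.6, 3.7, -1, 4.2],
  [6.5, 0.8, 3.7, -1, 4.2],
  [6.5, 1.1, 3.6, -1, 4.2],
  [6.5, 1.4, 3.5, -1, 4.3],
  [6.5, 1.6, 3.4, -1, 4.3],
  [6.5, 1.9, 3.3, 0, 4.3],
])

```text
t: 20.65
tcp_pos: [0.4325, -0.0233, 0.1959]
tcp_rot: [-2.902, 1.203, -0.005]
ft_force: [-0.1, 0.8, 0.0]
width: 0.065
```

Call:
step_arm([
  [6.5, 2.1, 3.1, 0, 4.3],
  [6.5, 2.3, 3.0, 0, 4.3],
  [6.5, 2.5, 2.8, 0, 4.3],
  [6.5, 2.7, 2.6, 0, 4.3],
  [6.5, 2.9, 2.4, 0, 4.2],
  [6.5, 3.1, 2.1, 0, 4.2],
  [6.5, 3.2, 1.9, 0, 4.2],
  [6.5, 3.4, 1.7, 0, 4.2],
])

```text
t: 21.65
tcp_pos: [0.3731, -0.318, 0.1953]
tcp_rot: [2.423, -1.999, 0.002]
ft_force: [0.3, -0.2, -0.1]
width: 0.0649
```

Call:
step_arm([
  [6.5, 0, 0, 0, 0],
  [6.5, 0, 0, 0, 0],
  [6.5, 0, 0, 0, 0],
  [6.5, 0, 0, 0, 0],
  [6.5, 0, 0, 0, 0],
  [6.5, 0, 0, 0, 0],
  [6.5, 0, 0, 0, 0],
  [6.5, 0, 0, 0, 0],
])

```text
t: 22.65
tcp_pos: [0.3735, -0.3168, 0.1943]
tcp_rot: [-2.426, 1.996, 0.0]
ft_force: [0.6, 0.9, -1.1]
width: 0.065
```

Run:
```python
from h import *
plan([0.426,-0.3247,0.15],-79,1)
p=vision.camera_params("wrist");import pickle;pickle.dump((p,monitor.get_state()),open("w7.pkl","wb"))
a=vision.capture("wrist");cv2.imwrite("pics/w7.png",a)
```

```text
t 22.65 pos [ 0.3735 -0.3168  0.1943] yaw -78.91 tilt 0.0 F [ 0.6  0.9 -1.1] w 0.065
[1.78, -5.0, 4.43, np.float64(0.09)]
```

View pics/w7.png

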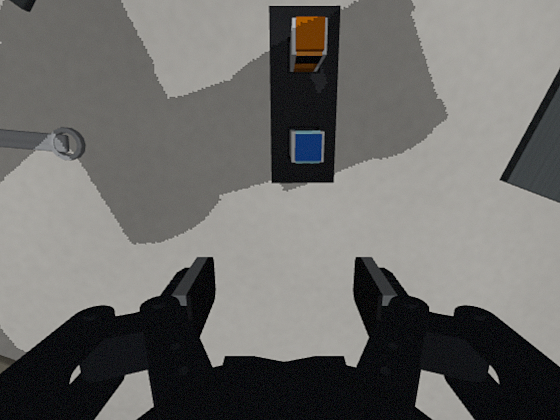

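The cell with the blue cap is at px (308,147), seen almost straight from above. The amber cell is at (308,45), and the stand is close to square with the tool.

Run:
```python
import cv2
a=cv2.imread('pics/w7.png')
b=cv2.resize(a[0:195,260:350],None,fx=6,fy=6,interpolation=cv2.INTER_CUBIC)
cv2.imwrite('pics/w7z.png',b[600:]);cv2.imwrite('pics/w7y.png',b[:600])
```

```text
(no output)
```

View pics/w7z.png

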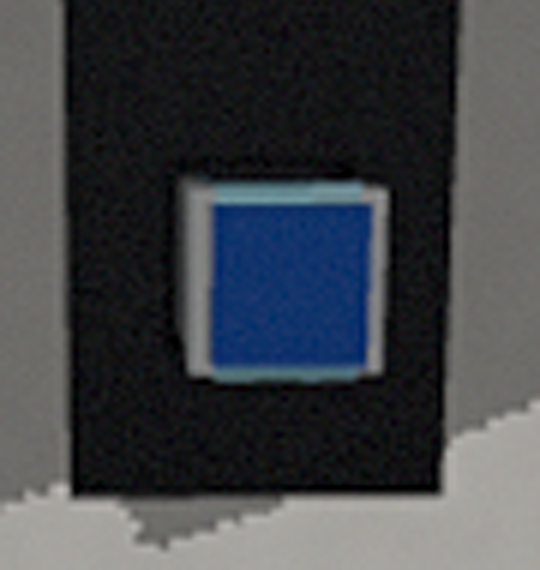

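View pics/w7y.png

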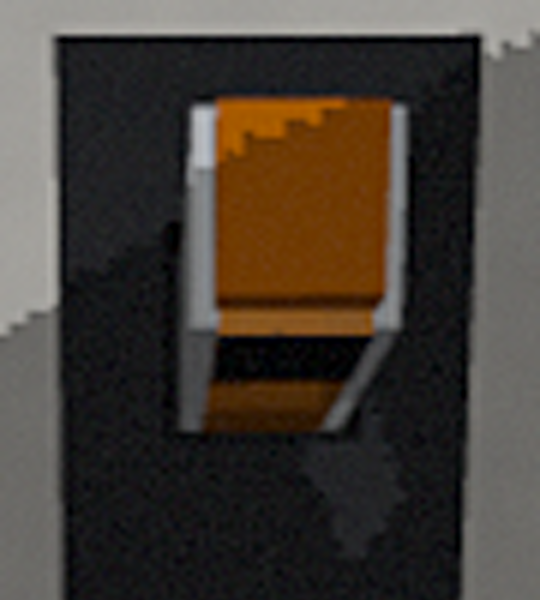

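Run:
```python
from h import *
import pickle
p,s=pickle.load(open("w7.pkl","rb"));y,M=yawof(s);tp=s["tcp_pos"]
T=p["world_from_camera"].copy();T[:3,3]-=.004*T[:3,2];q=dict(p,world_from_camera=T)
Z=lambda x,y:(260+x/6-.42,y/6-.42)
for c in (p,q):
    P=np.array([ray(c,Z(*u),.022)[:2] for u in [(55,38),(480,38),(443,1094),(72,1095)]])
    print("stand",P.mean(0).round(4),[round(float(np.linalg.norm(P[i]-P[i-1])),4) for i in range(4)],[round(float(np.degrees(np.arctan2(*(P[i]-P[i-1])[::-1]))),1) for i in range(4)])
    w=ray(c,Z(291,885),.092);print("cap",w.round(4),"tool mm",(M.T@(w-tp)*1000).round(1))
    cc=P.mean(0);d=(P[2]+P[3]-P[0]-P[1]);d/=np.linalg.norm(d);cell=cc+.037*d
    print("cell from stand",cell.round(4),"tool",(M.T@(np.r_[cell,.05]-tp)*1000).round(1), "yaw",np.degrees(np.arctan2(-d[1],-d[0])))
```

```text
stand [ 0.4645 -0.3162] [0.1484, 0.0591, 0.1483, 0.0593] [11.5, -78.8, -168.5, 101.3]
cap [ 0.4286 -0.3232  0.092 ] tool mm [ 16.9 -52.9 102.3]
cell from stand [ 0.4283 -0.3236] tool [ 17.2 -52.5 144.3] yaw 11.50855211461896
stand [ 0.4659 -0.3162] [0.1503, 0.0598, 0.1502, 0.06] [11.5, -78.8, -168.5, 101.3]
cap [ 0.4295 -0.3233  0.092 ] tool mm [ 17.2 -53.7 102.3]
cell from stand [ 0.4296 -0.3236] tool [ 17.4 -53.8 144.3] yaw 11.508552114618974
```

Call:
step_arm([
  [6.5, 0.9, -2.7, 0, -0.4],
  [6.5, 0.8, -2.7, 1, 0],
  [6.5, 0, 0, 3, 0],
  [6.5, 0, 0, 3, 0],
  [6.5, 0, 0, 0, 0],
  [6.5, 0, 0, 0, 0],
  [6.5, 0, 0, 0, 0],
  [6.5, 0, 0, 0, 0],
])

```text
t: 23.7
tcp_pos: [0.4299, -0.3231, 0.1252]
tcp_rot: [2.432, -1.988, 0.002]
ft_force: [-0.1, -0.2, -0.7]
width: 0.065
```

Run:
```python
from h import *
plan([0.4295,-0.3234,0.057],-78.5,1)
p=vision.camera_params("wrist");import pickle;pickle.dump((p,monitor.get_state()),open("w8.pkl","wb"))
a=vision.capture("wrist");cv2.imwrite("pics/w8.png",a)
# barrier again with corrected depth
p=pickle.load(open("w1.pkl","rb"));T=p["world_from_camera"].copy();T[:3,3]-=.004*T[:3,2];q=dict(p,world_from_camera=T)
Z=lambda l:[(230+x/5-.4,60+y/5-.4) for x,y in l]
Y=lambda l:[(230+x/5-.4,180+y/5-.4) for x,y in l]
P=np.array([ray(q,u,.01)[:2] for u in Z([(70,67),(498,70)])+Y([(458,458),(95,455)])])
print("plate",P.mean(0).round(4),[round(float(np.linalg.norm(P[i]-P[i-1])),4) for i in range(4)],[round(float(np.degrees(np.arctan2(*(P[i]-P[i-1])[::-1]))),1) for i in range(4)])
```

```text
t 23.7 pos [ 0.4299 -0.3231  0.1252] yaw -78.52 tilt 0.09 F [-0.1 -0.2 -0.7] w 0.065
[0.01, 0.05, 6.82, np.float64(-0.02)]
plate [0.5908 0.0321] [0.2494, 0.0988, 0.2496, 0.0991] [64.7, -25.3, -115.3, 154.6]
```

View pics/w8.png

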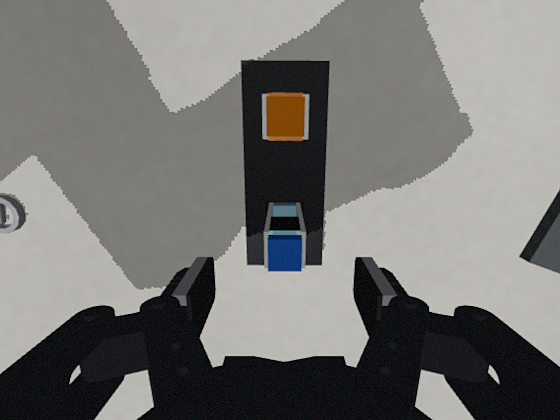

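The cell is centred between the jaws at column 285 and aligned with them. I'm descending to grip it.

Call:
step_arm([
  [6.5, 0, 0, 2, 0],
  [6.5, 0, 0, 2, 0],
  [6.5, 0, 0, 1.5, 0],
  [6.5, 0, 0, 1, 0],
  [6.5, 0, 0, 0.3, 0],
  [6.5, 0, 0, 0, 0],
  [6.5, 0, 0, 0, 0],
  [4, 0, 0, 0, 0],
], force=30)

```text
t: 24.75
tcp_pos: [0.4299, -0.323, 0.0567]
tcp_rot: [2.433, -1.988, 0.001]
ft_force: [0.6, -0.3, 0.4]
width: 0.0482
```

Call:
step_arm([
  [3.2, 0, 0, 0, 0],
  [2.8, 0, 0, 0, 0],
  [2, 0, 0, 0, 0],
  [1.8, 0, 0, 0, 0],
  [1.8, 0, 0, 0, 0],
  [1.8, 0, 0, 0, 0],
  [1.8, 0, 0, 0, 0],
  [1.8, 0, 0, 0, 0],
])

```text
t: 25.75
tcp_pos: [0.4298, -0.3229, 0.0564]
tcp_rot: [-2.433, 1.988, -0.0]
ft_force: [0.3, 1.2, 4.1]
width: 0.0233
```

Run:
```python
from h import *
plan([0.4295,-0.3234,0.057],-78.5,1)
p=vision.camera_params("wrist");import pickle;pickle.dump((p,monitor.get_state()),open("w9.pkl","wb"))
a=vision.capture("wrist");cv2.imwrite("pics/w9.png",a)
```

```text
t 25.75 pos [ 0.4298 -0.3229  0.0564] yaw -78.51 tilt 0.01 F [0.3 1.2 4.1] w 0.0233
[0.05, 0.04, -0.06, np.float64(-0.01)]
```

View pics/w9.png

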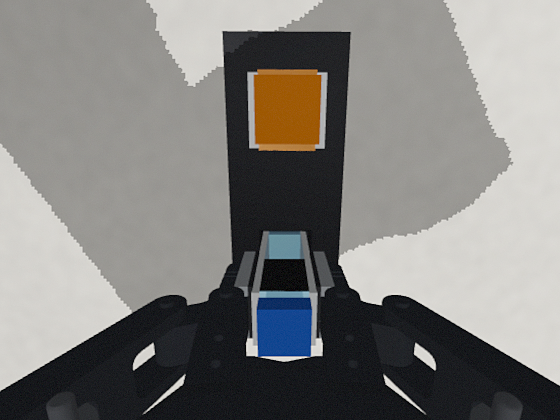

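Call:
step_arm([
  [1.8, 0, 0, -0.5, 0],
  [1.8, 0, 0, -1, 0],
  [1.8, 0, 0, -1.5, 0],
  [1.8, 0, 0, -2, 0],
  [1.8, 0, 0, -2.5, 0],
  [1.8, 0, 0, -2.5, 0],
  [1.8, 0, 0, -1.8, 0],
  [1.8, 0, 0, 0, 0],
])

```text
t: 26.8
tcp_pos: [0.4301, -0.3233, 0.1762]
tcp_rot: [2.432, -1.987, 0.006]
ft_force: [0.1, -0.6, -0.3]
width: 0.0235
```

Run:
```python
from h import *
plan([0.5908,0.032,0.175],-25.3,16,1)
a=vision.capture("side");cv2.imwrite("pics/s8.png",a)
```

```text
t 26.8 pos [ 0.4301 -0.3233  0.1762] yaw -78.5 tilt 0.21 F [ 0.1 -0.6 -0.3] w 0.0235
[-2.0, -1.4, 0.0, np.float64(-3.33)]
[-1.9, -1.5, 0.0, np.float64(-3.33)]
[-1.8, -1.6, 0.0, np.float64(-3.33)]
[-1.7, -1.7, 0.0, np.float64(-3.33)]
[-1.6, -1.8, 0.0, np.float64(-3.33)]
[-1.5, -1.9, 0.0, np.float64(-3.33)]
[-1.4, -2.0, 0.0, np.float64(-3.33)]
[-1.3, -2.1, 0.0, np.float64(-3.33)]
[-1.1, -2.2, 0.0, np.float64(-3.33)]
[-1.0, -2.2, 0.0, np.float64(-3.33)]
[-0.9, -2.3, 0.0, np.float64(-3.33)]
[-0.7, -2.3, 0.0, np.float64(-3.33)]
[-0.6, -2.4, 0.0, np.float64(-3.33)]
[-0.5, -2.4, 0.0, np.float64(-3.33)]
[-0.3, -2.4, 0.0, np.float64(-3.33)]
[-0.2, -2.4, 0.0, np.float64(-3.33)]
```

View pics/s8.png

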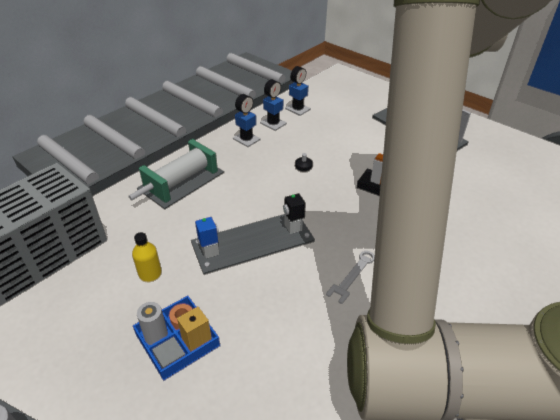

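The barrier is clear, roller and block stand in the box at px (152,322) and (194,330), and the amber cell is still in the stand. Now I'll carry the cell over.

Call:
step_arm([
  [1.8, -2.0, -1.4, 0, -3.3],
  [1.8, -1.9, -1.5, 0, -3.3],
  [1.8, -1.8, -1.6, 0, -3.3],
  [1.8, -1.7, -1.7, 0, -3.3],
  [1.8, -1.6, -1.8, 0, -3.3],
  [1.8, -1.5, -1.9, 0, -3.3],
  [1.8, -1.4, -2.0, 0, -3.3],
  [1.8, -1.3, -2.1, 0, -3.3],
])

```text
t: 27.85
tcp_pos: [0.5074, -0.1441, 0.1735]
tcp_rot: [-2.824, 1.377, 0.003]
ft_force: [0.1, -0.6, -1.2]
width: 0.0238
```

Call:
step_arm([
  [1.8, -1.1, -2.2, 0, -3.4],
  [1.8, -1.0, -2.2, 0, -3.4],
  [1.8, -0.9, -2.3, 0, -3.4],
  [1.8, -0.7, -2.3, 0, -3.4],
  [1.8, -0.6, -2.4, 0, -3.3],
  [1.8, -0.5, -2.4, 0, -3.3],
  [1.8, -0.3, -2.4, 0, -3.3],
  [1.8, -0.2, -2.4, 0, -3.3],
])

```text
t: 28.85
tcp_pos: [0.588, 0.0334, 0.1733]
tcp_rot: [3.066, -0.685, -0.003]
ft_force: [0.5, 0.3, -0.2]
width: 0.0235
```

Call:
step_arm([
  [1.8, 0, 0, 0, 0],
  [1.8, 0, 0, 0, 0],
  [1.8, 0, 0, 0, 0],
  [1.8, 0, 0, 0, 0],
  [1.8, 0, 0, 0, 0],
  [1.8, 0, 0, 0, 0],
  [1.8, 0, 0, 0, 0],
  [1.8, 0, 0, 0, 0],
])

```text
t: 29.85
tcp_pos: [0.5881, 0.0326, 0.1743]
tcp_rot: [-3.065, 0.688, 0.0]
ft_force: [0.4, 0.1, -0.7]
width: 0.0231
```

Run:
```python
from h import *
plan([0.5908,0.032,0.0914],-25.3,1)
p=vision.camera_params("wrist");import pickle;pickle.dump((p,monitor.get_state()),open("w10.pkl","wb"))
a=vision.capture("wrist");cv2.imwrite("pics/w10.png",a)
```

```text
t 29.85 pos [0.5881 0.0326 0.1743] yaw -25.31 tilt 0.0 F [ 0.4  0.1 -0.7] w 0.0231
[0.27, -0.06, 8.29, np.float64(-0.01)]
```

View pics/w10.png

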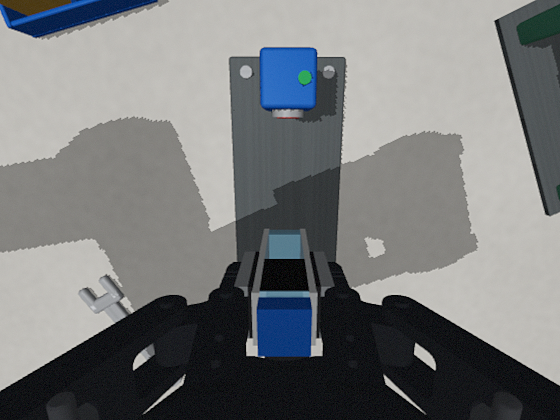

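Run:
```python
from h import *
import pickle
p,s=pickle.load(open("w10.pkl","rb"));y,M=yawof(s);tp=s["tcp_pos"]
T=p["world_from_camera"].copy();T[:3,3]-=.004*T[:3,2];q=dict(p,world_from_camera=T)
for n,u,z in (("L",(230,57.5),.01),("R",(345.7,57.5),.01),("lampL",(261,50),.092),("lampR",(316.5,50),.092),("bL",(238,235),.01),("bR",(337.5,235),.01)):
    w=ray(q,u,z);print(n,w.round(4),(M.T@(w-tp)*1000).round(1))
a=cv2.imread("pics/w10.png");cv2.imwrite("pics/w10z.png",cv2.resize(a[40:140,220:355],None,fx=5,fy=5,interpolation=cv2.INTER_CUBIC))
```

```text
L [0.5999 0.1649 0.01  ] [ -45.9 -124.7  164.3]
R [0.6894 0.1227 0.01  ] [  53.  -124.7  164.3]
lampL [0.6242 0.1414 0.092 ] [ -13.9 -113.8   82.3]
lampR [0.6552 0.1268 0.092 ] [  20.4 -113.9   82.3]
bL [0.532  0.0194 0.01  ] [-45.1  36.  164.3]
bR [ 0.6211 -0.0226  0.01  ] [ 53.4  35.9 164.3]
```

View pics/w10z.png

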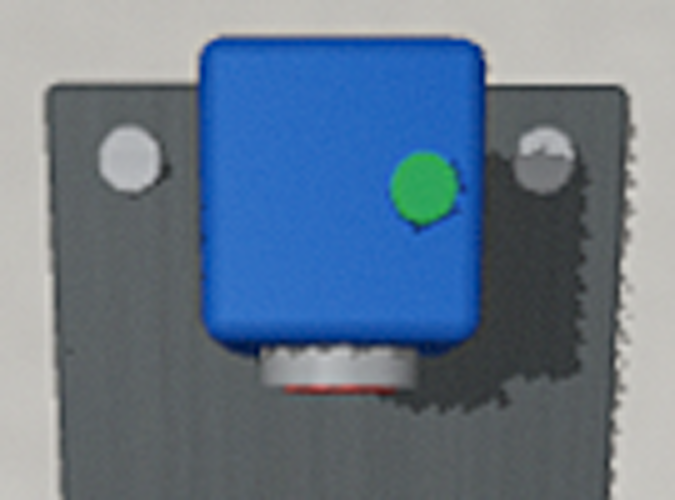

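Call:
step_arm([
  [1.8, 0.3, 0, 1, 0],
  [1.8, 0, 0, 1.5, 0],
  [1.8, 0, 0, 1.5, 0],
  [1.8, 0, 0, 1.5, 0],
  [1.8, 0, 0, 1.5, 0],
  [1.8, 0, 0, 1.0, 0],
  [1.8, 0, 0, 0.3, 0],
  [1.8, 0, 0, 0, 0],
])

```text
t: 30.9
tcp_pos: [0.591, 0.0313, 0.0914]
tcp_rot: [-3.065, 0.688, -0.0]
ft_force: [0.3, -0.1, -1.0]
width: 0.0236
```

Call:
step_arm([
  [1.8, 0, 0, 0, 0],
  [1.8, 0, 0, 0, 0],
  [1.8, 0, 0, 0, 0],
  [1.8, 0, 0, 0, 0],
  [1.8, 0, 0, 0, 0],
  [1.8, 0, 0, 0, 0],
  [1.8, 0, 0, 0, 0],
  [1.8, 0, 0, 0, 0],
])

```text
t: 31.9
tcp_pos: [0.5908, 0.0313, 0.0913]
tcp_rot: [3.065, -0.688, -0.0]
ft_force: [-0.0, -0.2, -1.0]
width: 0.0234
```

Run:
```python
from h import *
plan([0.5908,0.032,0.0914],-25.3,1)
print(proj(vision.camera_params("side"),[.5908,.032,.07]),proj(vision.camera_params("top"),[.5908,.032,.07]))
import pickle;pickle.dump((vision.camera_params("wrist"),monitor.get_state()),open("w11.pkl","wb"))
cv2.imwrite("pics/w11.png",vision.capture("wrist"))
a=vision.capture("side");cv2.imwrite("pics/s11.png",a);cv2.imwrite("pics/s11z.png",cv2.resize(a[150:290,170:330],None,fx=4.2,fy=4.2,interpolation=cv2.INTER_CUBIC))
a=vision.capture("top");cv2.imwrite("pics/t11.png",a);cv2.imwrite("pics/t11z.png",cv2.resize(a[150:260,150:340],None,fx=4,fy=4,interpolation=cv2.INTER_CUBIC))
```

```text
t 31.9 pos [0.5908 0.0313 0.0913] yaw -25.31 tilt 0.0 F [-0.  -0.2 -1. ] w 0.0234
[-0.03, -0.06, -0.01, np.float64(-0.01)]
[250.28572744 219.05797359] [277.65522717 198.55555323]
```

View pics/w11.png

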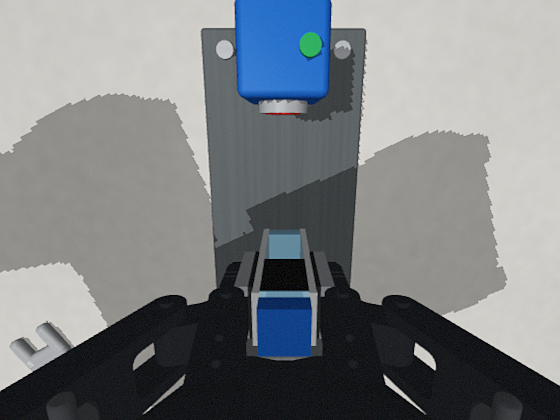

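View pics/s11z.png

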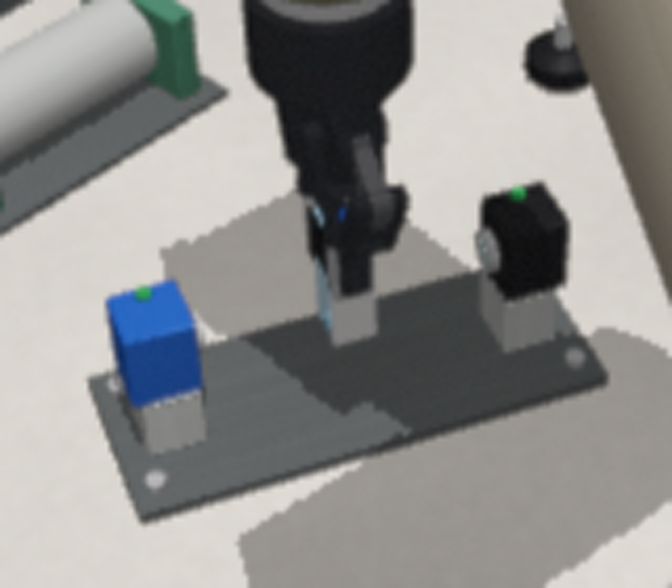

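View pics/t11z.png

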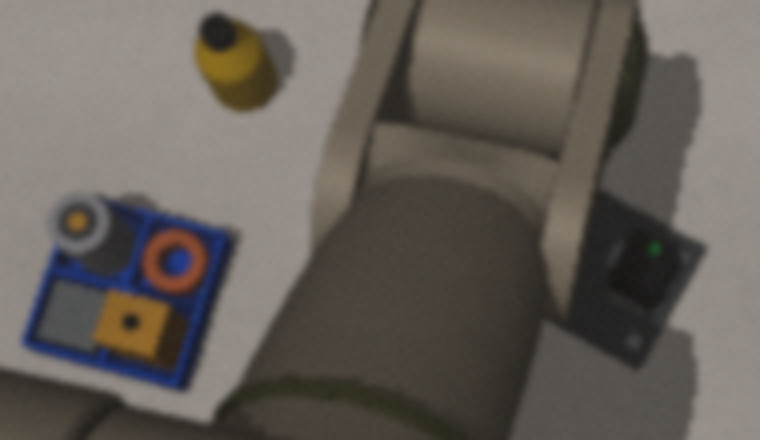

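Run:
```python
from h import *
import pickle
p,s=pickle.load(open("w11.pkl","rb"));y,M=yawof(s);tp=s["tcp_pos"]
T=p["world_from_camera"].copy();T[:3,3]-=.004*T[:3,2];q=dict(p,world_from_camera=T)
for n,u,z in (("L",(202,30),.01),("R",(366,30),.01),("lampL",(237,90),.092),("lampR",(330.5,90),.092),("capL",(257.5,340),.0913+.0356),("capR",(311,340),.0913+.0356)):
    w=ray(q,u,z);print(n,w.round(4),(M.T@(w-tp)*1000).round(1))
c=vision.camera_params("side");S=lambda x,y:(170+x/4.2-.38,150+y/4.2-.38)
pc=[ray(c,S(*u),.01)[:2] for u in ((92,380),(145,516),(607,378))]
print("plate side",[np.linalg.norm(pc[0]-pc[1]),np.linalg.norm(pc[1]-pc[2])])
ctr=(pc[0]+pc[2])/2; by=(pc[1]-pc[2]);by/=np.linalg.norm(by);bx=np.array([by[1],-by[0]])
print("ctr",ctr,np.degrees(np.arctan2(by[1],by[0])))
f=np.mean([ray(c,S(*u),.0448)[:2] for u in ((333,342),(377,332))],0)+.012*bx
print("cell",f,"in barrier x,y mm",(f-ctr)@bx*1000,(f-ctr)@by*1000)
```

```text
L [0.5995 0.165  0.01  ] [ -49.3 -124.6   81.3]
R [0.6892 0.1227 0.01  ] [  49.9 -124.7   81.3]
lampL [0.6098 0.1138 0.092 ] [-18.1 -82.7  -0.7]
lampR [0.643  0.0981 0.092 ] [ 18.6 -82.7  -0.7]
capL [0.5803 0.0304 0.1269] [ -9.1   5.3 -35.6]
capR [0.5978 0.0222 0.1269] [ 10.2   5.3 -35.6]
plate side [np.float64(0.09761158523271317), np.float64(0.24478782666797827)]
ctr [0.58695385 0.03093011] 64.55985062680445
cell [0.5918306  0.02643355] in barrier x,y mm 6.335450796759378 -1.9656535755057702
```

Run:
```python
import cv2
a=cv2.imread("pics/s11.png")
f=lambda x0,y0,x1,y1:cv2.resize(a[y0:y1,x0:x1],None,fx=8,fy=8,interpolation=cv2.INTER_CUBIC)
import numpy as np
cv2.imwrite("pics/z1.png",np.hstack([f(185,210,225,265),f(240,195,270,250)]))
cv2.imwrite("pics/z2.png",f(280,185,320,250))
```

```text
(no output)
```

View pics/z1.png

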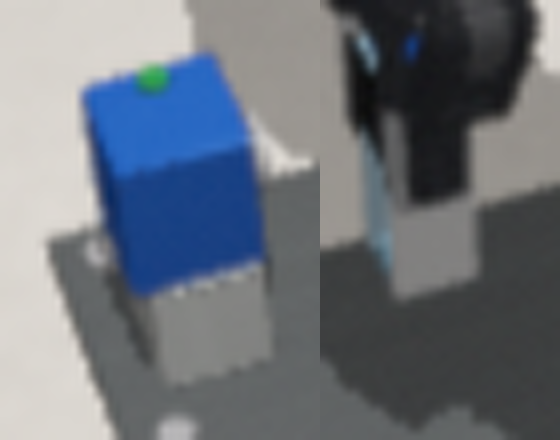

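View pics/z2.png

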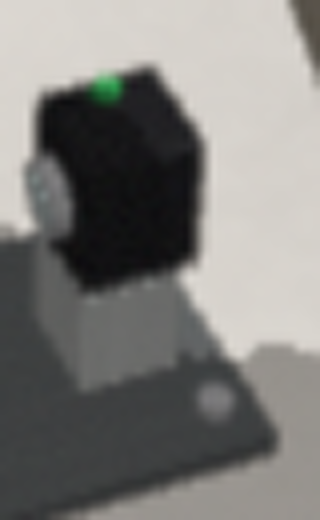

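Run:
```python
from h import *
c=vision.camera_params("side")
A=lambda x,y:(185+x/8-.44,210+y/8-.44);B=lambda x,y:(240+x/8-.44,195+y/8-.44);C=lambda x,y:(280+x/8-.44,185+y/8-.44)
r=lambda u,z:ray(c,u,z)[:2]
a,b=r(A(121,181),.092),r(C(204,142),.092)
by=a-b;print("len",np.linalg.norm(by));by/=np.linalg.norm(by);bx=np.array([by[1],-by[0]]);ctr=(a+b)/2+.018*bx
print("barrier ctr from heads",ctr,np.degrees(np.arctan2(by[1],by[0])))
T=np.array([r(A(*u),.092) for u in ((84,93),(213,54),(251,142),(121,181))]);print("lamp",T.mean(0),T.mean(0)-.097*by,[np.linalg.norm(T[i]-T[i-1]) for i in range(4)])
f=np.mean([r(B(74,301),.0448),r(B(160,277),.0448)],0)+.012*bx
print("cell",f,"rel heads",((f-ctr)@bx*1000),((f-ctr)@by*1000))
# height check: beam ray vs cell at foot assuming x from wrist
for z in (.0448,.05): 
    print(z,[proj(c,np.r_[ctr-.012*bx+s*.011*by,z]) for s in (1,-1)],B(74,301),B(160,277))
```

```text
len 0.22699523158696
barrier ctr from heads [0.58930911 0.03037853] 65.29926013578938
lamp [0.62900042 0.11849624] [0.58846618 0.03037147] [np.float64(0.033512070073562064), np.float64(0.033903138059768995), np.float64(0.03400608726773072), np.float64(0.033284642589339164)]
cell [0.59011388 0.0282618 ] rel heads 1.615672478882939 -1.5867597220949847
0.0448 [array([248.83609035, 232.83611221]), array([258.67281057, 229.95545424])] (248.81, 232.185) (259.56, 229.185)
0.05 [array([248.74595569, 231.06718709]), array([258.61775199, 228.1876006 ])] (248.81, 232.185) (259.56, 229.185)
```

The checks agree: the cell is within about 2 mm of the beam in every direction. I'm handing in.

Run:
```python
from h import *
s=monitor.get_state();print(s["t"],s["tcp_pos"],s["width"],abs(s["qvel"]).max())
print(env.sign_off())
```

```text
32.05 [0.59080367 0.03131019 0.09131393] 0.02393822350356743 0.0013677225521606582
the job is handed in; nothing more can be done
None
```

The job is handed in at t = 32 s with the sight cell held in the light path. The roller and brass block stand upright in the two empty compartments of the blue box, let go. The sign-off itself gave no verdict.

**Cell hold:** I took the cell from its stand by the white frosted faces. By the last readings it is at rest (finger opening 24 mm, tool tilt 0°, joint speeds about 0.001 rad/s), with its clear faces square to the beam to about 1°.

**Position checks:**

| Check | Sideways offset from the beam | Along the beam |
|---|---|---|
| Wrist camera (plate edges and lamp) | about 0.3 mm | under 1 mm |
| Side camera, from the lamp and receiver heads | about 1.6 mm | 1.6 mm |
| Side camera, from the bed plate corners | 6.3 mm (limit 6 mm) | 2 mm |

- **Height:** from the tool reading and the cell's foot position at the grasp, the window middle comes out about 70 mm above the table.
- **The disagreement:** I set the 6.3 mm reading aside. In that view the plate came out about 2% too small and one corner was hidden, and the other two checks agree with each other.
- **Other calibration findings:** the wrist camera's scale was off as if it sat about 4 mm farther back than its calibration says. I corrected for this, and the stand then measured 150 × 60 mm, as it should. The first top-view fix of the box was about 7 mm off because I had read the outer walls as the rim.

**Bystanders:** none that I could see in the later pictures had moved.

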